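Refit a circulator's pump impeller and press on its retaining cap

ROBOT

A 6-joint arm with a two-finger parallel gripper is mounted at the origin on the work surface. World frame = base frame: x ahead of the robot, y to its left, z up, the work surface at z = 0. Lengths are in m, angles in rad, forces in N, time in s.
With the tool pointing down it reaches from about 0.35 to 0.775 m from the base axis. Payload 5.5 kg.
Tool frame: the origin (TCP) lies between the finger pads; the fingertips stand env.nose_length ahead of it and the grasp point (between the pads) lies 8 mm behind it (env.nose_length is the distance from the TCP to the fingertips, in m); z points along the fingers, y is the direction in which the jaws open and shut (so a half turn about z gives the same grasp; the last joint's range is limited). The gripper opens to 85 mm and grips with 20 to 120 N. Pads are 22 mm wide; open, the fingers measure 114 mm over their backs; the gripper's body (76 mm by 85 mm) begins 54 mm behind the grasp point. The pads swing forward as they close: fully open they stand 13 mm farther back than shut.
Start: joints at [1.164, 0.313, 0.046, 1.304, 0, 1.431], TCP at [0.152, 0.555, 0.209] pointing down, gripper open.
Joint ranges: [-2.76, 2.76], [-0.86, 1.69], [-1.03, 1.26], [-2.2, 2.34], [-1.47, 1.5], [-3.14, 3.14]. Speed limits (rad/s): [2.57, 2.57, 3.14, 3.14, 3.14, 3.14].

INTERFACE

Orientations are given as a unit quaternion [w, x, y, z].
In Python, from workcell import env gives the robot as it stands. The module is installed in compiled form; this text tells all that it offers.
- The arm moves only by the shell command python3 -m creep 'ROWS' [FORCE]. ROWS is a JSON object of lists of equal length, an entry for each row: "hand": the finger opening in mm, from 0 to 85.4; "delta_pos": the shift along the tool's x, y, z scaled (see below), a list of three; "turn": the turn about the tool's z scaled (see below). In form: {"hand": [hand, ...], "delta_pos": [[dx, dy, dz], ...], "turn": [turn, ...]}. A call has exactly 5 rows; each row shifts and turns the commanded pose from where the row before left it, along the tool's axes as they then stand; what a row does not reach is not made up. The controller multiplies each number of a shift by 0.8 m and each number of a turn by 5 degrees. A row lasts 1/12 s, in which the tool goes at most 41.7 mm and 7.16 degrees, less where a joint would pass 70% of its speed; a pose out of reach is approached as far as the arm can. A call with a number of a shift or a turn outside -1 to 1 is refused whole. A call with a gripper value outside its range is refused whole. The fingers move at their own pace and stop on an object; FORCE is the grip in N (left out, the last holds). Time passes only in rows, so rows that do not move let the fingers close, or fill a call up. It gives the time, the measured TCP pose, the force and the opening at its end, in the units of the state.
- env.get_state(): the state, without advancing time (a new reading comes with each control period).
- env.read_camera(name): name is "side" or "top"; returns a dict with "pixels" (480x640x3 uint8, red, green, blue), "depth" (480x640 float32, m along the optical axis (not along the pixel's ray), 0 where there is no reading), "fx", "fy", "cx", "cy" (pixels), "origin" and "orientation" of the camera in the world. Camera axes: x right, y down, z forward; pixel columns grow to the right and rows downward; lengths in m; the calibration is good to about 2 mm. A picture is of the moment at which its call begins.
- env.hand_in(): hands the job in, once; it reports no verdict.
Trained networks look in the newest picture that a camera, given by its name, has taken for a name from the list of things; names that differ only in an ending like _2 or _b are one class to them, and where a whole thing is asked for, a point or a joint stands for the part that bears it (a point fixed in the world has none). Each returns a list of dicts, best first, with "score" (0 to 1); they miss things now and then, are a little off and sometimes report something else, mostly with a low value. They report only what shows in the picture. A call takes as long as a camera call. They do not tell look-alikes from the thing itself.
- env.find_in(camera, target): "location" ([row, column] in pixels, amid what is visible of it).
- env.pinpoint(camera, target): "location" ([row, column] in pixels: a listed point, or the origin of a listed thing).
The state is a dict: "clock": time; "joint_pos": joint angles; "qvel": joint speeds; "tau": joint torques, N m; "tcp_pos": TCP position; "orientation": TCP orientation; "wrist_force": force on the tool from outside, world axes, zero at the start; "ft_torque": the same for the moment, N m; "finger_gap": finger opening in m.
Only numpy, scipy, OpenCV 4.12 (cv2) and the standard library are available. Lean on these libraries where they do the work, as an engineer would, in place of code of your own. Each camera call takes 0.05 s, during which the arm holds its last target.

TASK

The bath circulator is standing on its head for service: slide the black pump impeller down over the bare shaft, hub upwards, until it rests on the rubber washer. Then start the steel push-on cap, mouth down, on the shaft end and press it straight down until it is tight against the impeller hub, feel it go firm and stop there, because leaning on it cracks the plastic hub. Let go, and leave the other things on the bench where they are.

Things in the scene. Friction and masses are not known exactly. Their poses are not given: they have to be found in the camera images.
- circulator: Bath circulator fixed to the bench upside down: cream housing 120 x 130 mm, 104 mm high, under a steel plate; a 32 mm steel pump column rises from it, a dark heater coil 84 mm across round its foot (top at 145 mm). A clamp lies on its +x side, a thin probe at its -x +y corner; neither rises above 155 mm. Origin on the bench below the shaft axis; z up.
- seat (a point): Centre of the top of the black rubber drive washer (22 mm wide, 6 mm thick) round the foot of the bare shaft, 170 mm above the bench. The impeller rests on it, its hub top then 30 mm higher, with 18 mm of shaft standing out. The rubber gives about 1 mm per 5 N, so the push rises by 5 N per mm once the cap's flange bears on the hub. z up.
- shaft_tip (a point): Top of the round-nosed plain steel shaft, 10 mm in diameter, upright on the pump column: 48 mm above the rubber washer, 218 mm above the bench. z along the shaft, up.
- impeller_center (a point): Centre, half-way up, of the loose black plastic impeller, 35 to 70 g: disc 60 mm wide and 4 mm thick at its underside, six blades up to 12 mm, round hub 24 mm in diameter and 30 mm high from the underside, with a 12 mm bore through. It lies in the tray hub up (z up); hold it by the hub, above the blades. The hub cracks if the cap bears on it with over 12 N.
- cap_center (a point): Centre, half-way up, of the loose steel push-on cap, 21 mm high: dome 19 mm wide, closed flat top, over a 25 mm flange 3 mm thick at its mouth. It stands in the tray mouth down (z up). Its sprung teeth meet the shaft's nose with the flange 11 mm above the hub, go over it with 2 to 5 N, then drag at 6 to 7 N over the last 6 mm. It is tight once pushed with 12 to 16 N in all.
- tray: Shallow blue plastic tray fixed to the bench, 160 x 250 mm, rim 16 mm high, floor 3 mm thick; the impeller and the cap stand on its floor, one in each half of its long (y) side. Origin at the centre of its underside.
- wash_bottle: White wash bottle, 60 mm wide, 170 mm high with its spout. Origin at the centre of its foot. Leave it alone.
- pump_cage: Steel perforated pump cover, a cup 70 mm wide and 42 mm high. Origin at the centre of its foot. Leave it alone.
- wrench: Steel wrench, 160 mm long, lying flat. Leave it alone.
- beaker: Glass beaker, 60 mm wide, 75 mm high. Origin at the centre of its foot. Leave it alone.
Not all that is in view belongs to the job. Of the things that look like the part that bears impeller_center, the larger one is meant. Of the things that look like the circulator, the larger one is meant.

How it is judged:
On the way:
1. the impeller is on the shaft, hub up, down on the rubber washer (horizontal distance between impeller_center and shaft_tip below 0.004 m and z of impeller_center in the frame of seat between 0.01 and 0.017 m and angle between the z axis of impeller_center and the z axis of seat, either way round below 0.12 rad), for 0.2 s.
At the end, for the whole second after the job is handed in: Impeller on the shaft hub up, within 4 mm of its axis and down on the washer (centre 10 to 17 mm above the seat); cap within 4 mm of the axis, both upright within 0.12 rad, cap centre less than 42 mm above the seat, its teeth holding it so that it still bears on the hub with over 0.8 N; at rest (all of step 1 and horizontal distance between cap_center and shaft_tip below 0.004 m and angle between the z axis of cap_center and the z axis of shaft_tip, either way round below 0.12 rad and z of cap_center in the frame of seat below 0.042 m and contact force between cap and impeller above 0.8 N and linear speed of cap below 0.02 m/s); the robot touches nothing.
It fails at once if the cap bore on the plastic hub with more than 12 N (contact force between cap and impeller above 12 N).
It fails at once if a bystander was shoved (distance of any of wash_bottle, pump_cage, wrench, beaker from where it was at the start of the episode above 0.02 m).
It also fails if it takes over 67 s, if anything falls off the work surface, if the arm or the gripper's body presses on something with over 40 N, if the wrist force passes 120 N, or if a joint passes its speed limit or range.

## Working session

There is one attempt and no reset: what is moved stays moved. The work goes in short steps, Python scripts to look and compute and a shell command to move; the robot and the scene stay as the last step left them, time stands still between calls to the robot, and variables do not carry over. Pictures are saved under pics/ and viewed, and the job is handed in when it is done.

```bash
mkdir -p pics; cat > h.py <<'E'
import numpy as np, cv2, json
from workcell import env
from scipy.spatial.transform import Rotation as R
def q2R(q): return R.from_quat([q[1],q[2],q[3],q[0]]).as_matrix()
def shot(cam,name):
    c=env.read_camera(cam); cv2.imwrite('pics/%s.png'%name,c['pixels'][:,:,::-1]); np.savez('%s.npz'%cam,**c); return c
def world(c,r,col,d=None):
    if d is None: d=c['depth'][int(round(r)),int(round(col))]
    p=np.array([(col-c['cx'])/c['fx']*d,(r-c['cy'])/c['fy']*d,d]); return np.array(c['origin'])+q2R(c['orientation'])@p
def onz(c,r,col,z):
    o=np.array(c['origin']);v=q2R(c['orientation'])@np.array([(col-c['cx'])/c['fx'],(r-c['cy'])/c['fy'],1]); return o+v*(z-o[2])/v[2]
def proj(c,p):
    q=q2R(c['orientation']).T@(np.array(p)-np.array(c['origin'])); return [q[1]/q[2]*c['fy']+c['cy'],q[0]/q[2]*c['fx']+c['cx']]
E
python3 - <<'E'
from h import *
np.set_printoptions(precision=4,suppress=True)
print(env.nose_length,env.get_state())
for cam in ['top','side']:
    c=shot(cam,cam+'0'); print(cam,c['origin'],c['orientation'],c['fx'])
    for t in ['impeller_center','cap_center','shaft_tip','seat','tray','circulator']:
        for d in env.pinpoint(cam,t)[:4]:
            r,k=d['location']; print(t,d['score'],np.round([r,k],1),world(c,r,k))
E
```

```text
0.011 {'clock': 0.0, 'joint_pos': array([ 1.1644,  0.314 ,  0.045 ,  1.3036, -0.    ,  1.4312]), 'qvel': array([ 0.0009,  0.0001,  0.0009,  0.0004,  0.0009, -0.0007]), 'tau': array([ -0.    , -48.0629,  29.8533,   0.0194,  -0.0001,   0.    ]), 'tcp_pos': array([0.1514, 0.5541, 0.208 ]), 'orientation': array([-0.0002,  0.133 ,  0.9911, -0.0009]), 'wrist_force': array([-0.3132,  0.3576, -0.6031]), 'ft_torque': array([0.0336, 0.0146, 0.0376]), 'finger_gap': 0.0852998003556903}
top [ 0.4346 -0.011   1.0684] [ 0.033  -0.7     0.7125 -0.0347] 531.0872442767603
impeller_center 0.96 [241.8 476.3] [ 0.5299 -0.3068  0.0065]
impeller_center 0.62 [305.2 490.8] [ 0.4033 -0.3267  0.0176]
cap_center 0.42 [240.4 412.8] [ 0.5335 -0.1768  0.0222]
shaft_tip 0.97 [361.9 198.8] [0.312  0.2307 0.0816]
shaft_tip 0.88 [218.5 208. ] [0.5564 0.1838 0.2179]
seat 0.9 [355.2 202.8] [0.33   0.2104 0.1365]
seat 0.59 [224.3 215.3] [0.5519 0.1806 0.1782]
seat 0.5 [310.9 314.9] [0.3978 0.0197 0.0016]
tray 0.55 [231.8 439.4] [ 0.552  -0.2345  0.0011]
tray 0.3 [222.1 215.9] [0.555  0.1785 0.183 ]
circulator 0.73 [343.7
[... 151 characters left out ...]
 [149.4 236.8] [0.7288 0.1746 0.0034]
side [ 0.4017 -0.9576  0.8024] [-0.4686  0.8802 -0.0691  0.03  ] 590.7587056063135
impeller_center 0.87 [408. 353.] [ 0.5298 -0.316   0.0254]
impeller_center 0.77 [432.2 280.1] [ 0.4068 -0.3415  0.0209]
cap_center 0.63 [352.2 340.2] [ 0.5305 -0.1837  0.0233]
shaft_tip 0.92 [190.4 224.9] [ 0.3213  0.5161 -0.0033]
shaft_tip 0.83 [167.7 323.6] [0.5551 0.1784 0.2168]
seat 0.95 [206.4 220.4] [0.3233 0.2152 0.1214]
seat 0.81 [184.5 324.8] [0.5571 0.1791 0.175 ]
seat 0.26 [163.8 323.7] [0.6157 0.624  0.0001]
tray 0.93 [378.1 358.7] [ 0.556  -0.2322  0.0022]
circulator 0.86 [253.6 230.7] [0.336  0.1587 0.0287]
circulator 0.72 [250.3 324.4] [0.5431 0.1019 0.0529]
```

View pics/top0.png

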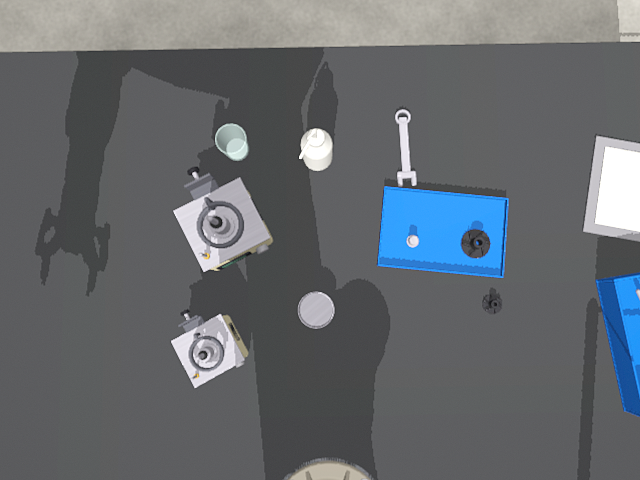

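View pics/side0.png

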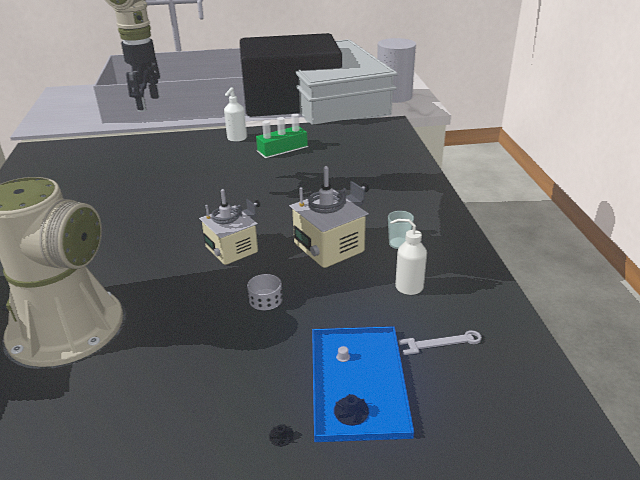

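The top view shows two impellers: a large one in the tray at (242,476) and a small one on the bench at (303,491). It also shows two circulators: large at (222,218) and small at (350,207). The only cap is at (240,413). By the description I choose the large impeller and the large circulator. Next I'll check close crops and measure precisely.

```bash
python3 - <<'E'
from h import *
np.set_printoptions(precision=4,suppress=True)
T=np.load('top.npz');S=np.load('side.npz')
ims=[]
for c,(r,k) in [(T,(240,450)),(T,(222,215)),(S,(395,345)),(S,(180,325))]:
    a=c['pixels'][max(r-40,0):r+40,k-50:k+50,::-1]; ims.append(cv2.resize(a,(400,320)[0:2] if 0 else (400,300),interpolation=cv2.INTER_NEAREST))
cv2.imwrite('pics/crop0.png',np.vstack([np.hstack(ims[:2]),np.hstack(ims[2:])]))
def cloud(c):
    d=c['depth'].astype(float);rr,kk=np.mgrid[:480,:640]
    P=np.stack([(kk-c['cx'])/c['fx']*d,(rr-c['cy'])/c['fy']*d,d],-1)
    W=P@q2R(c['orientation']).T+c['origin']; W[d==0]=np.nan; return W
for n,c in (('top',T),('side',S)):
    W=cloud(c)
    def rep(l,x,y,rad,z0,z1):
        m=(np.hypot(W[...,0]-x,W[...,1]-y)<rad)&(W[...,2]>z0)&(W[...,2]<z1); q=W[m]
        if len(q): print(n,l,len(q),'mean',q.mean(0),'mid',(q.min(0)+q.max(0))/2,'ext',q.max(0)-q.min(0))
    rep('hubtop',.53,-.31,.04,.028,.04)
    rep('disc',.53,-.31,.045,.0055,.04)
    rep('cap dome',.532,-.18,.03,.018,.03)
    rep('cap all',.532,-.18,.03,.005,.03)
    rep('tip',.556,.18,.03,.195,.225)
    rep('shaft',.556,.18,.03,.18,.225)
    rep('column',.556,.18,.02,.15,.225)
# triangulate
def tri(a,b):
    A=[];B=[]
    for c,(r,k) in ((T,a),(S,b)):
        v=q2R(c['orientation'])@np.array([(k-c['cx'])/c['fx'],(r-c['cy'])/c['fy'],1]);v/=np.linalg.norm(v)
        M=np.eye(3)-np.outer(v,v);A.append(M);B.append(M@c['origin'])
    return np.linalg.solve(sum(A),sum(B))
print('imp',tri((241.8,476.3),(408,353)),'cap',tri((240.4,412.8),(352.2,340.2)),'tip',tri((218.5,208),(167.7,323.6)))
for n,c,u in (('T',T,[(241.8,476.3),(240.4,412.8),(218.5,208)]),('S',S,[(408,353),(352.2,340.2),(167.7,323.6)])):
    print(n,[onz(c,*p,z) for p,z in zip(u,(.018,.0135,.218))])
E
```

```text
top hubtop 94 mean [ 0.5259 -0.3032  0.0332] mid [ 0.5259 -0.3031  0.0338] ext [0.0219 0.0239 0.0104]
top disc 795 mean [ 0.5269 -0.3052  0.0121] mid [ 0.5296 -0.3098  0.0222] ext [0.0887 0.0889 0.0335]
top cap dome 70 mean [ 0.5334 -0.1769  0.0243] mid [ 0.5332 -0.1769  0.0235] ext [0.0176 0.0167 0.0098]
top cap all 274 mean [ 0.531  -0.1793  0.0112] mid [ 0.5319 -0.1798  0.0167] ext [0.0567 0.0567 0.0233]
top tip 47 mean [0.5558 0.1811 0.2119] mid [0.5563 0.1818 0.2078] ext [0.0091 0.0083 0.0255]
top shaft 60 mean [0.5558 0.1807 0.2066] mid [0.5563 0.1815 0.2011] ext [0.0092 0.009  0.039 ]
top column 292 mean [0.5548 0.1795 0.1725] mid [0.5569 0.1823 0.1853] ext [0.0318 0.0308 0.0705]
side hubtop 131 mean [ 0.5275 -0.3054  0.0319] mid [ 0.5276 -0.3047  0.0331] ext [0.0228 0.0273 0.0102]
side disc 815 mean [ 0.5272 -0.3099  0.0139] mid [ 0.5304 -0.3068  0.0219] ext [0.0887 0.0836 0.0327]
side cap dome 73 mean [ 0.5351 -0.18    0.0233] mid [ 0.5355 -0.1782  0.0231] ext [0.0172 0.0193 0.0102]
side cap all 219 mean [ 0.5331 -0.1836  0.0131] mid [ 0.5311 -0.1801  0.0166] ext [0.0554 0.0568 0.0232]
side tip 49 mean [0.5585 0.1801 0.2073] mid [0.5586 0.1804 0.2079] ext [0.0095 0.0139 0.0236]
side shaft 76 mean [0.5586 0.1796 0.2005] mid [0.5586 0.1805 0.1999] ext [0.0095 0.014  0.0395]
side column 235 mean [0.5582 0.1767 0.1749] mid [0.5586 0.1795 0.1849] ext [0.0299 0.0337 0.0697]
imp [ 0.5306 -0.3052  0.0123] cap [ 0.5328 -0.1775  0.017 ] tip [0.5565 0.1848 0.2136]
T [array([ 0.5289, -0.3036,  0.018 ]), array([ 0.5343, -0.1781,  0.0135]), array([0.5563, 0.1838, 0.218 ])]
S [array([ 0.531 , -0.3099,  0.018 ]), array([ 0.5321, -0.174 ,  0.0135]), array([0.5548, 0.1761, 0.218 ])]
```

View pics/crop0.png

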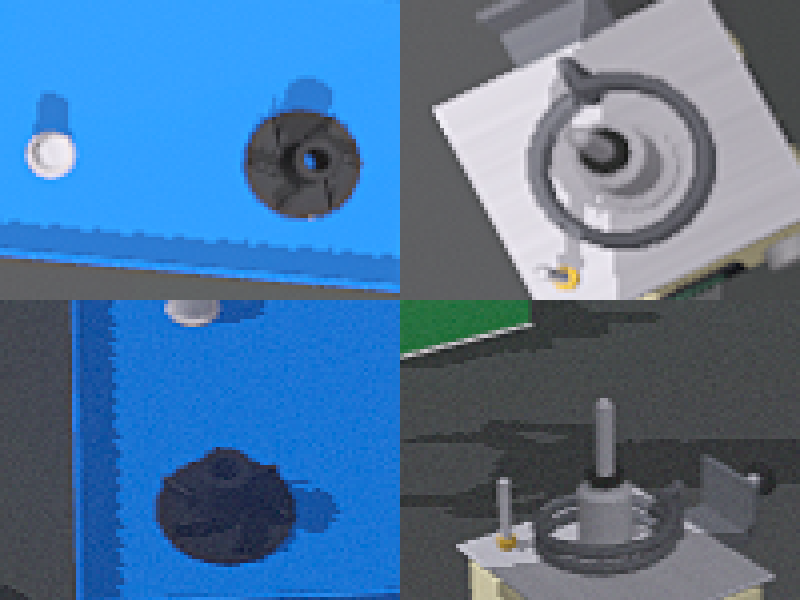

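The crops confirm it: the large impeller lies hub up in the tray, the cap stands mouth down, and the large circulator's shaft is bare. First I'll raise the tool, square it to the world axes and part-close the fingers.

```bash
cat >> h.py <<'E'
def go(x=None,y=None,z=None):
    s=env.get_state();p=s['tcp_pos'];M=q2R(s['orientation'])
    t=np.array([p[i] if v is None else v for i,v in enumerate((x,y,z))])
    d=M.T@(t-p)
    yaw=np.degrees(np.arctan2(M[1,1],M[0,1]))
    print('tcp',p.round(4),'yaw',yaw.round(2),'total units',(d/0.8).round(4),'rows',np.ceil(np.linalg.norm(d)/.0417),'F',s['wrist_force'].round(2),'gap',round(s['finger_gap'],4),'t',round(s['clock'],2))
E
python3 -m creep '{"hand":[44,44,44,44,44],"delta_pos":[[0,0,-0.025],[0,0,-0.025],[0,0,-0.025],[0,0,-0.025],[0,0,-0.025]],"turn":[-1,-1,-1,-0.06,0]}' 40
python3 -c "from h import *; go(0.5,0.1,0.3);print(env.get_state()['joint_pos'])"
```

```text
clock: 1.12
tcp_pos: [0.1516, 0.5546, 0.3099]
orientation: [0.0, -0.0, 1.0, 0.0]
wrist_force: [-0.9, 0.8, 0.2]
finger_gap: 0.0436
tcp [0.1516 0.5546 0.3099] yaw 90.04 total units [-0.4351 -0.5685  0.0124] rows 14.0 F [-0.89  0.82  0.16] gap 0.0436 t 1.12
[1.16439426e+00 3.10753665e-01 2.87767104e-01 1.54762954e+00
 1.30489720e-05 1.16367243e+00]
```

```bash

for i in 1; do python3 -m creep '{"hand":[44,44,44,44,44],"delta_pos":[[-0.029,-0.038,0],[-0.029,-0.038,0],[-0.029,-0.038,0],[-0.029,-0.038,0],[-0.029,-0.038,0]],"turn":[0,0,0,0,0]}'
python3 -m creep '{"hand":[44,44,44,44,44],"delta_pos":[[-0.029,-0.038,0],[-0.029,-0.038,0],[-0.029,-0.038,0],[-0.029,-0.038,0],[-0.029,-0.038,0]],"turn":[0,0,0,0,0]}'
python3 -m creep '{"hand":[44,44,44,44,44],"delta_pos":[[-0.029,-0.038,0],[-0.029,-0.038,0],[-0.029,-0.038,0],[-0.029,-0.038,0],[-0.029,-0.038,0]],"turn":[0,0,0,0,0]}'
python3 -m creep '{"hand":[44,44,44,44,44],"delta_pos":[[-0.003,-0.042,0],[-0.003,-0.042,0],[-0.003,-0.042,0],[-0.003,-0.042,0],[-0.003,-0.042,0]],"turn":[0,0,0,0,0]}'
python3 -m creep '{"hand":[44,44,44,44,44],"delta_pos":[[-0.003,-0.042,0],[-0.003,-0.042,0],[-0.003,-0.042,0],[-0.003,-0.042,0],[-0.003,-0.042,0]],"turn":[0,0,0,0,0]}'
done
python3 -c "from h import *; go(0.5265,-0.304,0.1)"
```

```text
clock: 1.53
tcp_pos: [0.2683, 0.4014, 0.3091]
orientation: [0.0, -0.001, 1.0, 0.0]
wrist_force: [1.1, -0.3, 0.2]
finger_gap: 0.0439
clock: 1.95
tcp_pos: [0.3844, 0.2491, 0.3092]
orientation: [0.0, -0.0, 1.0, 0.0]
wrist_force: [0.8, 0.9, -0.3]
finger_gap: 0.0439
clock: 2.37
tcp_pos: [0.5006, 0.097, 0.3092]
orientation: [0.0, 0.0, 1.0, 0.0]
wrist_force: [0.8, 0.8, -0.1]
finger_gap: 0.0439
clock: 2.78
tcp_pos: [0.5117, -0.0709, 0.309]
orientation: [0.0, -0.0, 1.0, 0.0]
wrist_force: [0.6, 0.1, 0.7]
finger_gap: 0.044
clock: 3.2
tcp_pos: [0.5236, -0.239, 0.309]
orientation: [0.0, -0.0, 1.0, -0.0]
wrist_force: [0.4, 0.2, 0.1]
finger_gap: 0.044
tcp [ 0.5236 -0.239   0.309 ] yaw 90.0 total units [-0.0035 -0.0813  0.2613] rows 6.0 F [0.45 0.21 0.11] gap 0.044 t 3.2
```

```bash

python3 -m creep '{"hand":[44,44,44,44,44],"delta_pos":[[-0.002,-0.041,0],[-0.002,-0.040,0],[0,0,0.05],[0,0,0.05],[0,0,0.05]],"turn":[0,0,0,0,0]}'
python3 -m creep '{"hand":[44,44,44,44,44],"delta_pos":[[0,0,0.05],[0,0,0.05],[0,0,0.02],[0,0,0],[0,0,0]],"turn":[0,0,0,0,0]}'
python3 - <<'E'
from h import *
go(.5265,-.304,.03)
S=shot('side','side1');T=shot('top','top1')
for n,c in(('S',S),('T',T)):
    p=env.get_state()['tcp_pos']; print(n,proj(c,p),proj(c,p+np.array([0,0,-.011])))
a=S['pixels'][300:450,260:460,::-1];b=T['pixels'][165:315,380:580,::-1]
cv2.imwrite('pics/c1.png',np.vstack([cv2.resize(x,(400,300)) for x in (a,b)]) if 0 else np.hstack([cv2.resize(x,(400,300)) for x in (a,b)]))
E
```

```text
clock: 3.62
tcp_pos: [0.5275, -0.3036, 0.1881]
orientation: [0.001, 0.001, 1.0, -0.001]
wrist_force: [-0.2, -0.4, -0.4]
finger_gap: 0.0442
clock: 4.03
tcp_pos: [0.5265, -0.3016, 0.0923]
orientation: [-0.001, -0.0, 1.0, 0.001]
wrist_force: [0.9, 0.2, -0.1]
finger_gap: 0.044
tcp [ 0.5265 -0.3016  0.0923] yaw 90.01 total units [-0.0002 -0.0031  0.0778] rows 2.0 F [ 0.9   0.17 -0.13] gap 0.044 t 4.03
S [np.float64(372.68190083425463), np.float64(351.1046337011715)] [np.float64(377.471253089583), np.float64(351.0429363521095)]
T [np.float64(238.15557255018126), np.float64(487.45544654978187)] [np.float64(238.7519116314857), np.float64(485.713141420497)]
```

View pics/c1.png

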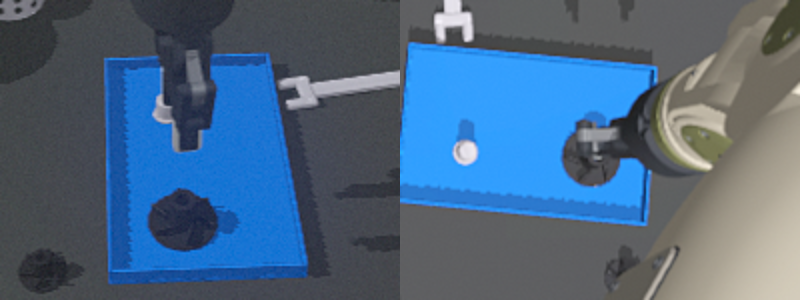

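The side crop shows the fingers above the hub. The finger sits at about column 354 and the hub at about 351, so I'll measure the finger from depth before descending.

```bash
cat >> h.py <<'E'
def cloud(c):
    d=c['depth'].astype(float);rr,kk=np.mgrid[:480,:640]
    P=np.stack([(kk-c['cx'])/c['fx']*d,(rr-c['cy'])/c['fy']*d,d],-1)
    W=P@q2R(c['orientation']).T+c['origin']; W[d==0]=np.nan; return W
E
python3 - <<'E'
from h import *
np.set_printoptions(precision=4,suppress=True)
for n in('side','top'):
    c=np.load(n+'.npz');W=cloud(c)
    for z in np.arange(.07,.13,.006):
        m=(abs(W[...,0]-.527)<.03)&(abs(W[...,1]+.303)<.045)&(abs(W[...,2]-z)<.003);q=W[m]
        if len(q): print(n,round(z,3),len(q),q.min(0)[:2],q.max(0)[:2])
    m=(np.hypot(W[...,0]-.527,W[...,1]+.304)<.045)&(W[...,2]>.027)&(W[...,2]<.04); print(len(W[m]),W[m].mean(0) if m.any() else 0, W[m].min(0),W[m].max(0))
E
```

```text
side 0.118 14 [ 0.5162 -0.3303] [ 0.5361 -0.2769]
side 0.124 39 [ 0.5152 -0.3351] [ 0.5374 -0.2681]
136 [ 0.5274 -0.3055  0.032 ] [ 0.5162 -0.3179  0.027 ] [ 0.539 -0.292  0.036]
top 0.124 3 [ 0.5154 -0.2732] [ 0.5188 -0.2728]
45 [ 0.5198 -0.3025  0.0332] [ 0.5151 -0.3152  0.0281] [ 0.5253 -0.292   0.0369]
```

```bash
python3 - <<'E'
from h import *
np.set_printoptions(precision=3,suppress=True,linewidth=150)
c=np.load('side.npz');W=cloud(c);go()
for r in range(350,392,3): print(r,[tuple(W[r,k].round(3)) for k in (346,350,354,358)], c['pixels'][r,354])
print(proj(c,[.5265,-.325,.081]),proj(c,[.5265,-.28,.081]))
E
```

```text
tcp [ 0.528 -0.303  0.095] yaw 90.02 total units [0. 0. 0.] rows 0.0 F [-0.17 -0.24 -0.01] gap 0.0445 t 4.13
350 [(np.float64(0.514), np.float64(-0.333), np.float64(0.176)), (np.float64(0.515), np.float64(-0.364), np.float64(0.207)), (np.float64(0.52), np.float64(-0.366), np.float64(0.208)), (np.float64(0.526), np.float64(-0.365), np.float64(0.206))] [35 40 63]
353 [(np.float64(0.515), np.float64(-0.332), np.float64(0.17)), (np.float64(0.515), np.float64(-0.364), np.float64(0.201)), (np.float64(0.52), np.float64(-0.365), np.float64(0.201)), (np.float64(0.527), np.float64(-0.36), np.float64(0.195))] [28 44 68]
356 [(np.float64(0.515), np.float64(-0.33), np.float64(0.161)), (np.float64(nan), np.float64(nan), np.float64(nan)), (np.float64(0.521), np.float64(-0.361), np.float64(0.191)), (np.float64(0.527), np.float64(-0.362), np.float64(0.191))] [36 47 71]
359 [(np.float64(0.514), np.float64(-0.334), np.float64(0.159)), (np.float64(0.515), np.float64(-0.362), np.float64(0.187)), (np.float64(0.524), np.float64(-0.349), np.float64(0.172)), (np.float64(0.529), np.float64(-0.35), np.float64(
[... 2013 characters left out ...]
53), np.float64(-0.241), np.float64(0.0))] [ 23 114 211]
386 [(np.float64(0.53), np.float64(-0.246), np.float64(0.002)), (np.float64(0.537), np.float64(-0.249), np.float64(0.003)), (np.float64(0.544), np.float64(-0.248), np.float64(0.001)), (np.float64(0.551), np.float64(-0.251), np.float64(0.003))] [ 27 119 212]
389 [(np.float64(0.529), np.float64(-0.254), np.float64(0.003)), (np.float64(0.536), np.float64(-0.255), np.float64(0.003)), (np.float64(0.543), np.float64(-0.258), np.float64(0.005)), (np.float64(0.55), np.float64(-0.257), np.float64(0.002))] [  0 112 210]
[np.float64(389.2497309623142), np.float64(352.39208794607066)] [np.float64(368.5231644347834), np.float64(347.41572799062476)]
```

```bash
python3 - <<'E'
from h import *
np.set_printoptions(precision=3,suppress=True,linewidth=150)
go()
c=shot('side','side2');W=cloud(c);go()
for r in range(350,402,4): print(r,W[r,354], c['pixels'][r,354])
cv2.imwrite('pics/c2.png',cv2.resize(c['pixels'][300:450,260:460,::-1],(800,600)))
E
```

```text
tcp [ 0.528 -0.303  0.095] yaw 90.02 total units [0. 0. 0.] rows 0.0 F [-0.17 -0.24 -0.01] gap 0.0445 t 4.13
tcp [ 0.529 -0.303  0.095] yaw 90.02 total units [0. 0. 0.] rows 0.0 F [-0.76  0.36  0.82] gap 0.0442 t 4.18
350 [ 0.519 -0.368  0.21 ] [35 43 64]
354 [ 0.521 -0.363  0.197] [30 40 67]
358 [ 0.523 -0.35   0.176] [36 46 68]
362 [ 0.522 -0.357  0.174] [45 46 77]
366 [ 0.526 -0.339  0.147] [36 46 71]
370 [ 0.527 -0.335  0.135] [42 49 75]
374 [ 0.526 -0.336  0.127] [81 80 96]
378 [ 0.547 -0.233  0.005] [ 22 116 212]
382 [ 0.546 -0.24   0.003] [ 11 111 209]
386 [ 0.544 -0.249  0.003] [ 32 120 213]
390 [ 0.542 -0.259  0.003] [ 10 117 212]
394 [ 0.54  -0.27   0.005] [ 22 115 215]
398 [ 0.534 -0.301  0.032] [49 56 81]
```

View pics/c2.png

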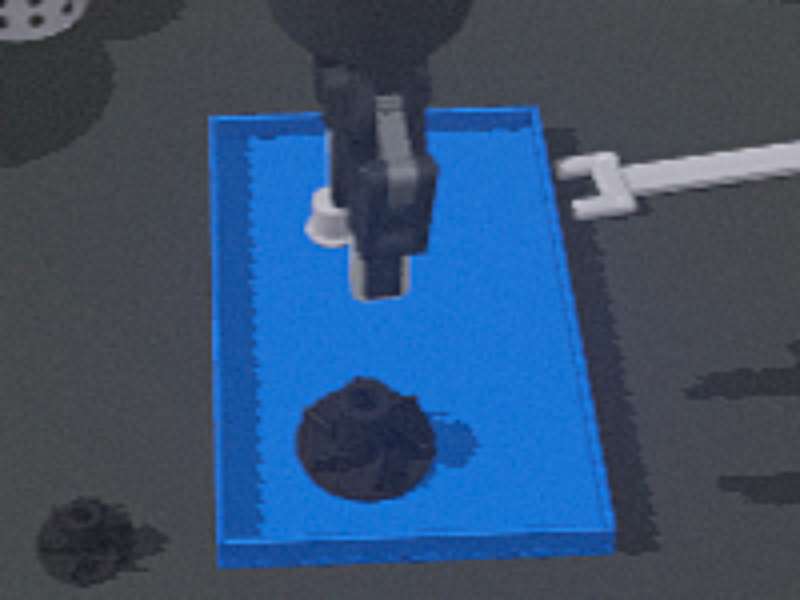

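```bash
python3 - <<'E'
from h import *
np.set_printoptions(precision=3,suppress=True,linewidth=150)
c=np.load('top.npz');W=cloud(c)
m=(abs(W[...,0]-.527)<.06)&(abs(W[...,1]+.303)<.08)&(W[...,2]>.05)
r,k=np.where(m);print(r.min(),r.max(),k.min(),k.max())
for i in range(215,260,3): print(i,[round(float(W[i,j,2]),3) for j in range(460,505,4)])
print(proj(c,[.527,-.303,.084]),proj(c,[.527,-.335,.12]),proj(c,[.527,-.271,.12]))
cv2.imwrite('pics/c3.png',cv2.resize(c['pixels'][200:275,440:540,::-1],(800,600),interpolation=0))
E
```

```text
126 253 468 639
215 [0.005, 0.005, 0.002, 0.0, 0.003, 0.008, 0.005, 0.005, 0.001, 0.005, 0.271, 0.29]
218 [0.006, 0.001, 0.007, 0.002, 0.003, 0.001, 0.006, 0.004, 0.004, 0.256, 0.279, 0.292]
221 [0.006, 0.0, 0.004, 0.004, 0.006, 0.006, 0.006, 0.005, 0.005, 0.265, 0.285, 0.29]
224 [0.002, 0.004, 0.003, 0.005, 0.006, 0.002, 0.005, 0.195, 0.247, 0.268, 0.284, 0.292]
227 [0.003, 0.007, 0.22, 0.222, 0.213, 0.0, 0.184, 0.233, 0.249, 0.269, 0.283, 0.281]
230 [0.002, 0.003, 0.218, 0.222, 0.221, 0.225, 0.224, 0.229, 0.249, 0.272, nan, 0.291]
233 [0.005, 0.007, 0.218, 0.222, 0.223, 0.223, 0.225, 0.227, 0.248, 0.266, 0.283, 0.288]
236 [0.004, 0.009, 0.217, 0.222, 0.211, 0.172, 0.169, 0.231, 0.245, 0.263, 0.279, 0.291]
239 [0.005, 0.011, 0.217, 0.219, 0.21, 0.169, 0.184, 0.221, 0.22, 0.257, 0.276, 0.288]
242 [0.002, 0.008, 0.008, 0.187, 0.127, 0.17, 0.183, 0.193, 0.203, 0.25, 0.266, 0.282]
245 [0.005, 0.008, 0.017, 0.025, 0.035, 0.03, 0.029, 0.009, 0.009, 0.005, 0.257, 0.272]
248 [0.006, 0.009, 0.007, 0.01, 0.031, 0.034, 0.007, 0.005, 0.003, 0.005, 0.004, 0.261]
251 [0.004, 0.009, 0.009, 0.006, 0.006, 0.004, 0.007, 0.004, 0.006, 0.005, 0.003, 0.015]
254 [0.003, 0.006, 0.011, 0.01, 0.005, 0.006, 0.007, 0.006, 0.001, -0.002, 0.003, 0.019]
257 [0.003, 0.005, 0.004, 0.004, 0.007, 0.005, 0.003, 0.005, 0.005, -0.001, -0.0, 0.013]
[np.float64(239.46547038601807), np.float64(485.7636641697926)] [np.float64(237.1764920251031), np.float64(509.41227069845263)] [np.float64(237.80243966624536), np.float64(473.8182484164561)]
```

View pics/c3.png

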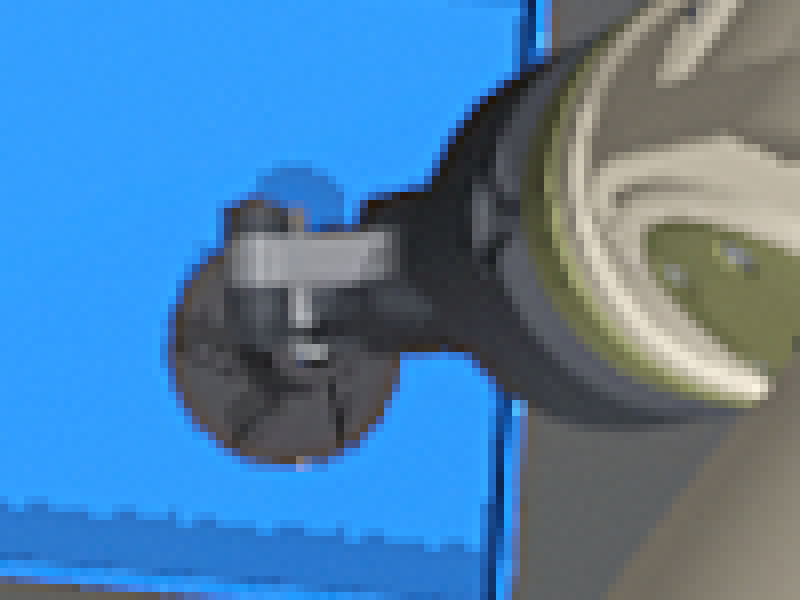

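```bash
python3 - <<'E'
from h import *
np.set_printoptions(precision=3,suppress=True,linewidth=150)
c=dict(np.load('side.npz'))
im=cv2.imread('pics/side0.png')
p=np.array([.1514,.5541,.208])
for d in (-.0427,0,.0427):
  for z in (.198,.211,.24): print(d,z,proj(c,p+np.array([.264*d,.964*d,z-.208])))
a=cv2.resize(im[60:135,90:190],(800,600),interpolation=0);cv2.imwrite('pics/c4.png',a)
E
```

```text
-0.0427 0.198 [np.float64(128.16573649658355), np.float64(144.90586516652613)]
-0.0427 0.211 [np.float64(123.40358491495661), np.float64(143.95741457658573)]
-0.0427 0.24 [np.float64(112.61297347142268), np.float64(141.80830999349706)]
0 0.198 [np.float64(121.63157120314078), np.float64(150.9757327172816)]
0 0.211 [np.float64(116.94705060039051), np.float64(150.07748920046356)]
0 0.24 [np.float64(106.33613221204848), np.float64(148.04287574520023)]
0.0427 0.198 [np.float64(115.38700406080136), np.float64(156.77658007323043)]
0.0427 0.211 [np.float64(110.77799261445742), np.float64(155.92506831853058)]
0.0427 0.24 [np.float64(100.34166962566354), np.float64(153.99696468844488)]
```

View pics/c4.png

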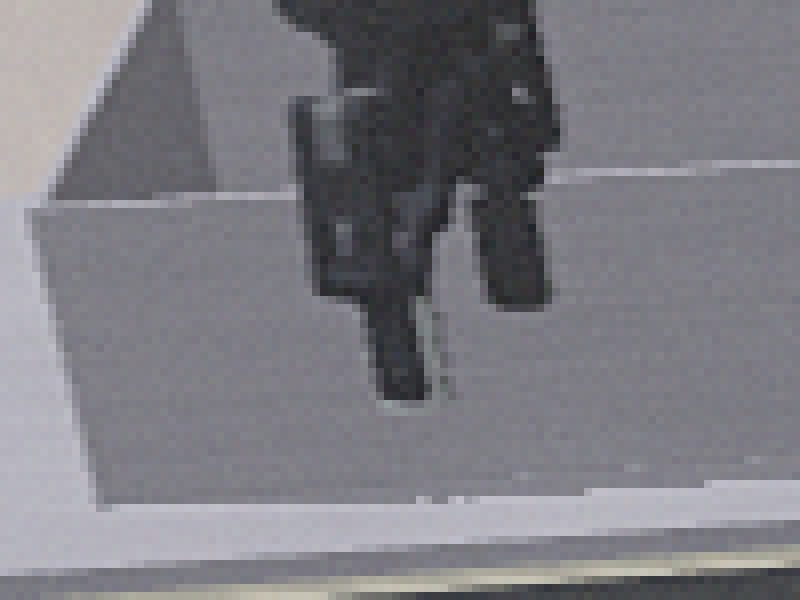

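The open start picture and this one both put the visible fingertips about 25-38 mm higher than the stated TCP implies. I'll descend in steps, watching the force and the side view.

```bash

python3 -m creep '{"hand":[44,44,44,44,44],"delta_pos":[[0,-0.001,0.02],[0,0,0.02],[0,0,0.02],[0,0,0],[0,0,0]],"turn":[0,0,0,0,0]}'
cat > tip.py <<'E'
import sys
from h import *
np.set_printoptions(precision=3,suppress=True,linewidth=150)
go();c=shot('side',sys.argv[1]);W=cloud(c);p=env.get_state()['tcp_pos']
r,k=map(int,proj(c,p+[0,0,.02]));r=min(max(r,60),420)
cv2.imwrite('pics/z%s.png'%sys.argv[1],cv2.resize(c['pixels'][r-60:r+60,k-80:k+80,::-1],(800,600),interpolation=cv2.INTER_CUBIC));print('crop origin',r-60,k-80)
E
python3 tip.py s3
```

```text
clock: 4.6
tcp_pos: [0.5275, -0.3031, 0.046]
orientation: [0.0, -0.0, 1.0, -0.0]
wrist_force: [-0.5, 0.1, -0.5]
finger_gap: 0.0443
tcp [ 0.527 -0.303  0.046] yaw 90.02 total units [0. 0. 0.] rows 0.0 F [-0.54  0.07 -0.55] gap 0.0443 t 4.6
crop origin 325 270
```

View pics/zs3.png

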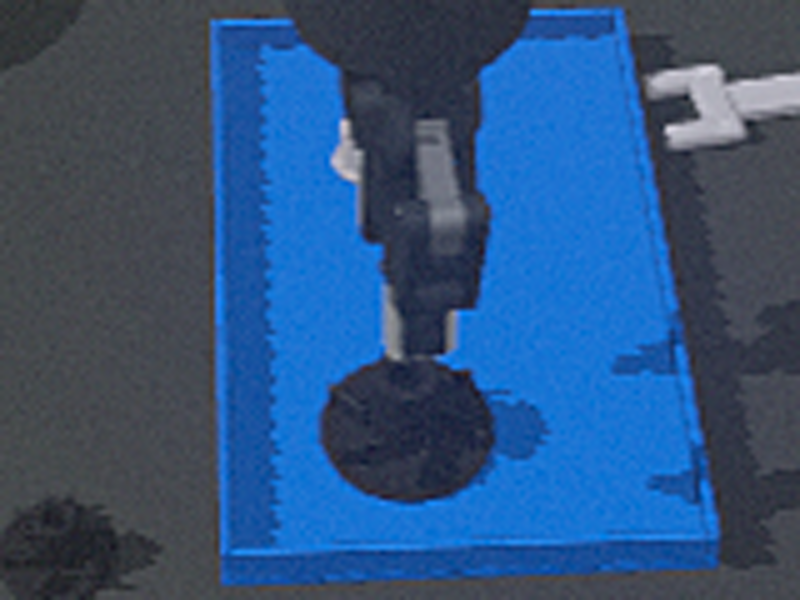

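```bash

python3 -m creep '{"hand":[44,44,44,44,44],"delta_pos":[[0,-0.001,0.01],[0,0,0.01],[0,0,0.005],[0,0,0],[0,0,0]],"turn":[0,0,0,0,0]}'
python3 tip.py s4
```

```text
clock: 5.07
tcp_pos: [0.5267, -0.3033, 0.0244]
orientation: [-0.0, -0.0, 1.0, 0.0]
wrist_force: [-0.2, -0.1, 0.8]
finger_gap: 0.0442
tcp [ 0.527 -0.303  0.024] yaw 90.01 total units [0. 0. 0.] rows 0.0 F [-0.22 -0.11  0.82] gap 0.0442 t 5.07
crop origin 334 270
```

View pics/zs4.png

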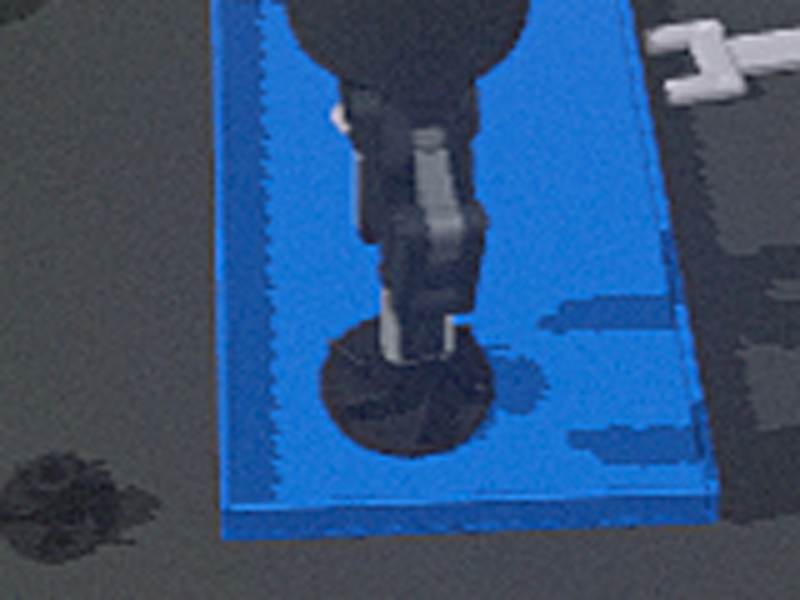

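```bash

python3 -m creep '{"hand":[44,44,44,44,44],"delta_pos":[[0,0,0.003],[0,0,0.003],[0,0,0],[0,0,0],[0,0,0]],"turn":[0,0,0,0,0]}'
python3 tip.py s5
```

```text
clock: 5.53
tcp_pos: [0.527, -0.3036, 0.0201]
orientation: [0.0, -0.0, 1.0, 0.0]
wrist_force: [0.1, -0.0, 0.4]
finger_gap: 0.0439
tcp [ 0.527 -0.304  0.02 ] yaw 90.01 total units [0. 0. 0.] rows 0.0 F [ 0.13 -0.03  0.36] gap 0.0439 t 5.53
crop origin 336 270
```

View pics/zs5.png

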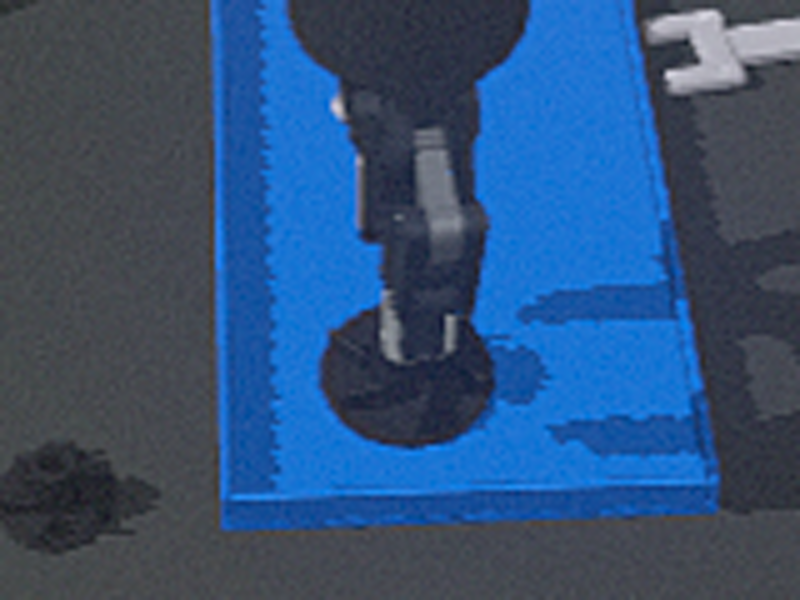

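```bash

python3 -m creep '{"hand":[44,44,44,44,44],"delta_pos":[[0,0,0.003],[0,0,0.003],[0,0,0.002],[0,0,0],[0,0,0]],"turn":[0,0,0,0,0]}'
python3 tip.py s6
```

```text
clock: 6.0
tcp_pos: [0.5269, -0.3035, 0.0134]
orientation: [-0.0, -0.0, 1.0, 0.0]
wrist_force: [-0.9, 0.0, -0.1]
finger_gap: 0.0441
tcp [ 0.527 -0.303  0.013] yaw 90.01 total units [0. 0. 0.] rows 0.0 F [-0.94  0.05 -0.15] gap 0.0441 t 6.0
crop origin 339 270
```

View pics/zs6.png

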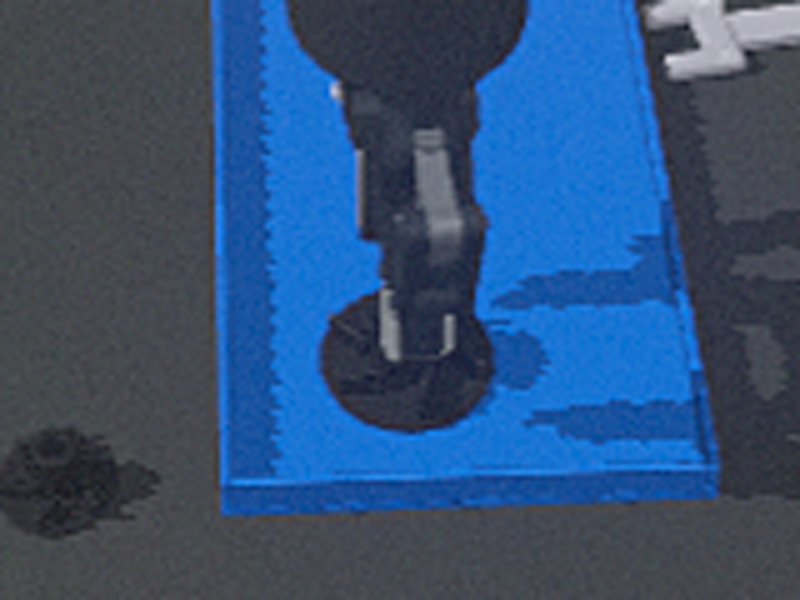

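```bash
python3 - <<'E'
from h import *
c=np.load('side.npz')
for y in(-.325,-.33,-.335):
  print(y,[(z,round(proj(c,[.527,y,z])[0],1)) for z in (.003,.012,.018,.024,.03,.036)])
print(proj(c,[.527,-.335,.0082]),proj(c,[.527,-.304,.033]))
W=cloud(c)
print([W[r,353].round(3) for r in range(396,412,2)])
E
```

```text
-0.325 [(0.003, np.float64(421.5)), (0.012, np.float64(417.9)), (0.018, np.float64(415.5)), (0.024, np.float64(413.1)), (0.03, np.float64(410.7)), (0.036, np.float64(408.2))]
-0.33 [(0.003, np.float64(423.9)), (0.012, np.float64(420.4)), (0.018, np.float64(417.9)), (0.024, np.float64(415.5)), (0.03, np.float64(413.1)), (0.036, np.float64(410.6))]
-0.335 [(0.003, np.float64(426.4)), (0.012, np.float64(422.8)), (0.018, np.float64(420.4)), (0.024, np.float64(418.0)), (0.03, np.float64(415.5)), (0.036, np.float64(413.1))]
[np.float64(424.3196126355003), np.float64(353.3470174825004)] [np.float64(399.4712226585883), np.float64(350.0861266763304)]
[array([ 0.52 , -0.363,  0.109]), array([ 0.522, -0.353,  0.093]), array([ 0.522, -0.355,  0.091]), array([ 0.522, -0.356,  0.088]), array([ 0.525, -0.338,  0.062]), array([ 0.525, -0.337,  0.056]), array([ 0.525, -0.338,  0.053]), array([ 0.526, -0.336,  0.045])]
```

```bash

python3 -m creep '{"hand":[44,44,44,44,44],"delta_pos":[[0,0,0.003],[0,0,0.003],[0,0,0.002],[0,0,0],[0,0,0]],"turn":[0,0,0,0,0]}'
python3 -m creep '{"hand":[44,44,44,44,44],"delta_pos":[[0,0,0.002],[0,0,0.002],[0,0,0.002],[0,0,0],[0,0,0]],"turn":[0,0,0,0,0]}'
python3 tip.py s7
```

```text
clock: 6.47
tcp_pos: [0.5269, -0.3035, 0.007]
orientation: [-0.0, -0.0, 1.0, 0.0]
wrist_force: [-0.4, -0.2, -0.4]
finger_gap: 0.0439
clock: 6.88
tcp_pos: [0.5269, -0.3035, 0.0023]
orientation: [-0.0, -0.0, 1.0, 0.0]
wrist_force: [0.3, 1.1, -0.2]
finger_gap: 0.0442
tcp [ 0.527 -0.303  0.002] yaw 90.01 total units [0. 0. 0.] rows 0.0 F [ 0.27  1.09 -0.23] gap 0.0442 t 6.88
crop origin 343 269
```

View pics/zs7.png

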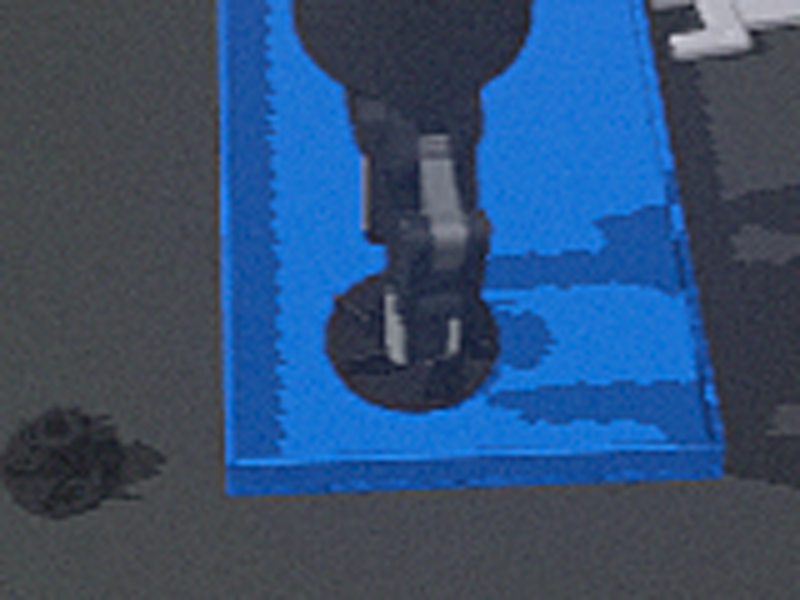

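The side crop shows the tip at about row 415, roughly 20 mm above the bench beside the hub, with no contact force. I'll close on the hub now.

```bash

python3 -m creep '{"hand":[20,16,16,16,16],"delta_pos":[[0,0,0],[0,0,0],[0,0,0],[0,0,0],[0,0,0]],"turn":[0,0,0,0,0]}' 40
python3 -m creep '{"hand":[16,16,16,16,16],"delta_pos":[[0,0,0],[0,0,0],[0,0,0],[0,0,0],[0,0,0]],"turn":[0,0,0,0,0]}'
python3 -c "from h import *; go()"
```

```text
clock: 7.35
tcp_pos: [0.5272, -0.3037, 0.0028]
orientation: [0.0, -0.0, 1.0, -0.0]
wrist_force: [-0.6, 0.7, 3.2]
finger_gap: 0.0217
clock: 7.77
tcp_pos: [0.5272, -0.3038, 0.0028]
orientation: [0.0, -0.0, 1.0, -0.0]
wrist_force: [-0.4, 0.7, 4.9]
finger_gap: 0.0214
tcp [ 0.5272 -0.3038  0.0028] yaw 90.01 total units [0. 0. 0.] rows 0.0 F [-0.38  0.68  4.89] gap 0.0214 t 7.77
```

```bash

python3 -m creep '{"hand":[16,16,16,16,16],"delta_pos":[[0,0,-0.005],[0,0,-0.015],[0,0,-0.03],[0,0,-0.03],[0,0,-0.03]],"turn":[0,0,0,0,0]}'
python3 -m creep '{"hand":[16,16,16,16,16],"delta_pos":[[0,0,-0.04],[0,0,-0.04],[0,0,-0.04],[0,0,-0.02],[0,0,0]],"turn":[0,0,0,0,0]}'
python3 tip.py s8
```

```text
clock: 8.18
tcp_pos: [0.5263, -0.303, 0.0905]
orientation: [-0.001, -0.0, 1.0, 0.001]
wrist_force: [0.6, -0.4, -0.9]
finger_gap: 0.021
clock: 8.6
tcp_pos: [0.5288, -0.3049, 0.207]
orientation: [0.003, -0.0, 1.0, -0.002]
wrist_force: [0.6, -0.4, 0.6]
finger_gap: 0.021
tcp [ 0.529 -0.305  0.207] yaw 90.02 total units [0. 0. 0.] rows 0.0 F [ 0.63 -0.42  0.55] gap 0.021 t 8.6
crop origin 251 271
```

View pics/zs8.png

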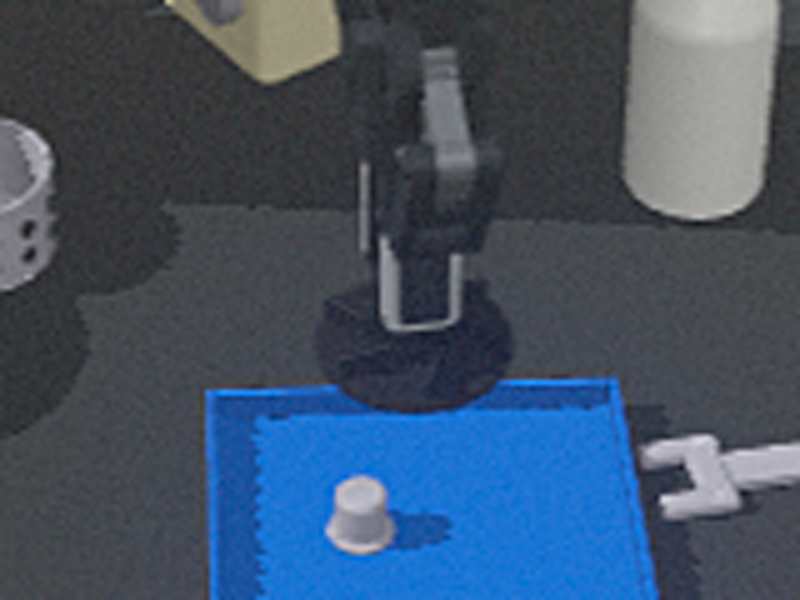

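The impeller is held level with its underside at about TCP height. Now I'll carry it over the shaft.

```bash

python3 -m creep '{"hand":[16,16,16,16,16],"delta_pos":[[0,0,-0.04],[0,0,-0.04],[-0.003,0.04,0],[-0.003,0.04,0],[-0.003,0.04,0]],"turn":[0,0,0,0,0]}'
python3 -m creep '{"hand":[16,16,16,16,16],"delta_pos":[[-0.003,0.04,0],[-0.003,0.04,0],[-0.003,0.04,0],[-0.003,0.04,0],[-0.003,0.04,0]],"turn":[0,0,0,0,0]}'
python3 -m creep '{"hand":[16,16,16,16,16],"delta_pos":[[-0.003,0.04,0],[-0.003,0.04,0],[-0.003,0.04,0],[-0.003,0.04,0],[-0.003,0.04,0]],"turn":[0,0,0,0,0]}'
python3 -m creep '{"hand":[16,16,16,16,16],"delta_pos":[[0,0.03,0],[0,0.015,0],[0,0,0],[0,0,0],[0,0,0]],"turn":[0,0,0,0,0]}'
python3 -c "from h import *; go(.5572,.1812,.25)"
```

```text
clock: 9.07
tcp_pos: [0.5336, -0.2069, 0.2645]
orientation: [-0.001, 0.001, 1.0, 0.001]
wrist_force: [0.9, 0.1, 0.1]
finger_gap: 0.0215
clock: 9.48
tcp_pos: [0.545, -0.0459, 0.264]
orientation: [-0.002, -0.0, 1.0, 0.0]
wrist_force: [0.4, 0.2, 0.0]
finger_gap: 0.0213
clock: 9.9
tcp_pos: [0.557, 0.1139, 0.264]
orientation: [-0.002, -0.0, 1.0, -0.0]
wrist_force: [0.6, -0.5, -0.5]
finger_gap: 0.0212
clock: 10.32
tcp_pos: [0.5578, 0.1474, 0.2655]
orientation: [-0.001, 0.0, 1.0, -0.0]
wrist_force: [-0.4, -0.7, -1.0]
finger_gap: 0.0214
tcp [0.5578 0.1474 0.2655] yaw 89.97 total units [0.0007 0.0422 0.0193] rows 1.0 F [-0.36 -0.74 -0.96] gap 0.0214 t 10.32
```

```bash

python3 -m creep '{"hand":[16,16,16,16,16],"delta_pos":[[0.0007,0.03,0],[0,0.012,0.01],[0,0,0.009],[0,0,0],[0,0,0]],"turn":[0,0,0,0,0]}'
python3 tip.py s9
python3 - <<'E'
from h import *
np.set_printoptions(precision=4,suppress=True)
go(.5572,.1812,.25)
T=shot('top','top9')
cv2.imwrite('pics/zt9.png',cv2.resize(T['pixels'][165:285,130:290,::-1],(800,600),interpolation=cv2.INTER_CUBIC))
S=np.load('side.npz')
for n,c in(('S',S),('T',T)):
    W=cloud(c); m=(np.hypot(W[...,0]-.557,W[...,1]-.181)<.05)
    for z0,z1 in ((.236,.258),(.242,.25),(.2,.222)):
        q=W[m&(W[...,2]>z0)&(W[...,2]<z1)]
        if len(q): print(n,z0,len(q),q.min(0),q.max(0),(q.min(0)+q.max(0))/2)
E
```

```text
clock: 10.73
tcp_pos: [0.557, 0.1809, 0.2502]
orientation: [-0.001, 0.0, 1.0, -0.0]
wrist_force: [-0.2, -0.1, -0.7]
finger_gap: 0.0212
tcp [0.557 0.181 0.25 ] yaw 89.98 total units [0. 0. 0.] rows 0.0 F [-0.18 -0.13 -0.67] gap 0.0212 t 10.73
crop origin 84 244
tcp [0.5573 0.1809 0.2508] yaw 89.96 total units [0.0001 0.0003 0.001 ] rows 1.0 F [-0.47  0.04 -0.48] gap 0.0211 t 10.78
S 0.236 176 [0.5287 0.1492 0.2508] [0.5875 0.2105 0.2578] [0.5581 0.1799 0.2543]
S 0.2 39 [0.5537 0.1733 0.2001] [0.5632 0.1879 0.2197] [0.5585 0.1806 0.2099]
T 0.236 313 [0.527  0.1523 0.251 ] [0.5533 0.2064 0.2579] [0.5401 0.1793 0.2544]
```

View pics/zs9.png

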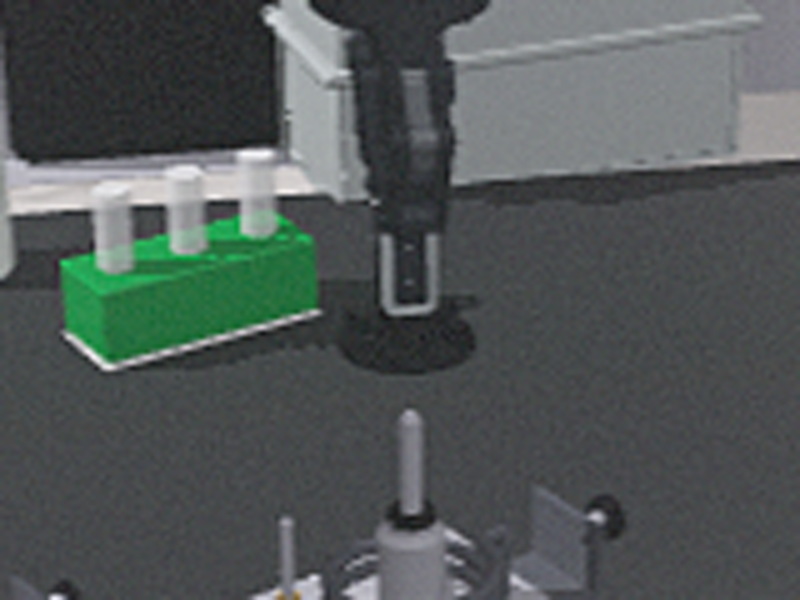

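View pics/zt9.png

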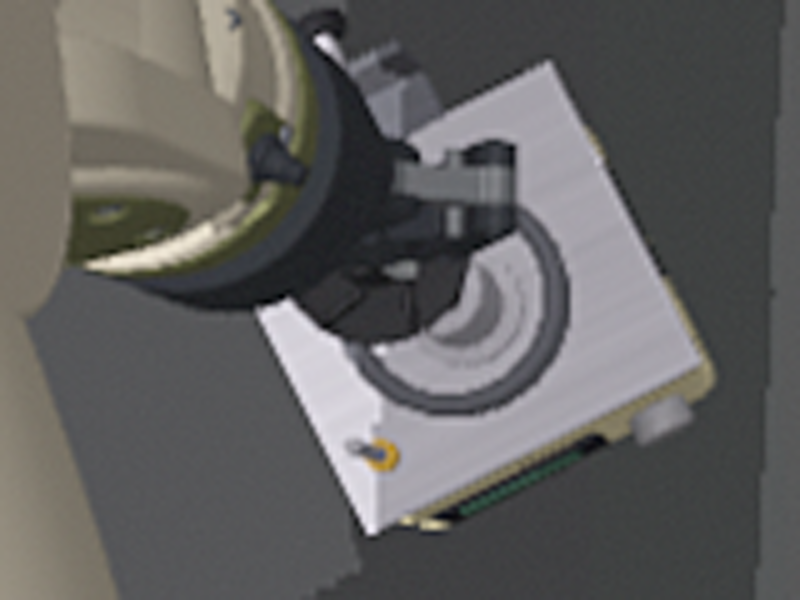

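The side view shows the disc directly over the shaft, within about 0.5 mm. I'll descend with force checks.

```bash

python3 -m creep '{"hand":[16,16,16,16,16],"delta_pos":[[-0.0005,0.0006,0.01],[0,0,0.01],[0,0,0.01],[0,0,0.005],[0,0,0]],"turn":[0,0,0,0,0]}'
python3 -m creep '{"hand":[16,16,16,16,16],"delta_pos":[[0,0,0.003],[0,0,0.003],[0,0,0.003],[0,0,0.003],[0,0,0]],"turn":[0,0,0,0,0]}'
```

```text
clock: 11.25
tcp_pos: [0.557, 0.1822, 0.2215]
orientation: [-0.001, -0.0, 1.0, -0.0]
wrist_force: [-0.1, -0.1, -0.6]
finger_gap: 0.0212
clock: 11.67
tcp_pos: [0.5578, 0.1825, 0.2132]
orientation: [-0.0, -0.0, 1.0, -0.0]
wrist_force: [-0.2, 0.1, -0.1]
finger_gap: 0.0216
```

```bash

python3 -m creep '{"hand":[16,16,16,16,16],"delta_pos":[[0,0,0.003],[0,0,0.003],[0,0,0.003],[0,0,0.003],[0,0,0]],"turn":[0,0,0,0,0]}'
python3 -m creep '{"hand":[16,16,16,16,16],"delta_pos":[[0,0,0.003],[0,0,0.003],[0,0,0.003],[0,0,0.003],[0,0,0]],"turn":[0,0,0,0,0]}'
python3 tip.py s10
```

```text
clock: 12.08
tcp_pos: [0.5576, 0.1824, 0.2034]
orientation: [-0.0, -0.0, 1.0, -0.0]
wrist_force: [-0.8, -0.0, -0.8]
finger_gap: 0.0214
clock: 12.5
tcp_pos: [0.5576, 0.1824, 0.1938]
orientation: [-0.0, -0.0, 1.0, -0.0]
wrist_force: [-1.0, -0.1, -1.6]
finger_gap: 0.0212
tcp [0.558 0.182 0.194] yaw 90.01 total units [0. 0. 0.] rows 0.0 F [-1.03 -0.06 -1.59] gap 0.0212 t 12.5
crop origin 107 244
```

View pics/zs10.png

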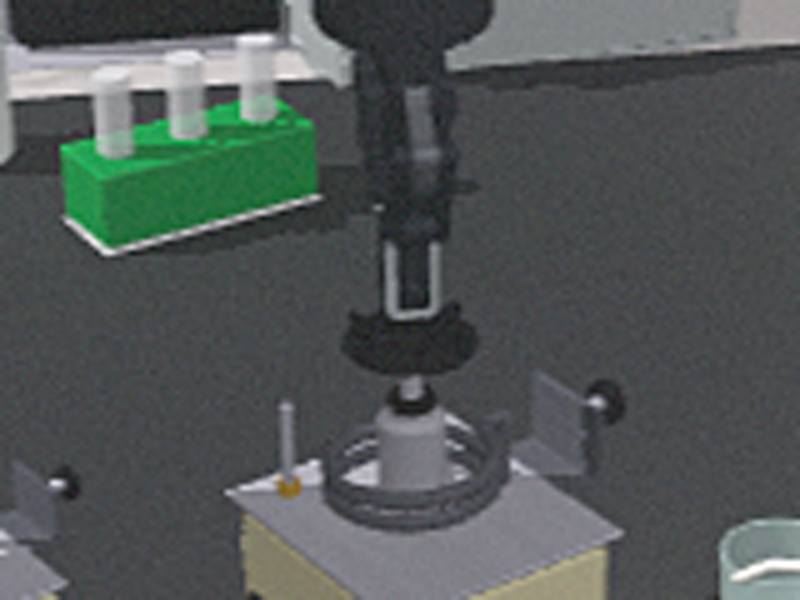

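The shaft passes through the bore, so I'll carry on down to the washer.

```bash

python3 -m creep '{"hand":[16,16,16,16,16],"delta_pos":[[0,0,0.004],[0,0,0.004],[0,0,0.004],[0,0,0.004],[0,0,0]],"turn":[0,0,0,0,0]}'
python3 -m creep '{"hand":[16,16,16,16,16],"delta_pos":[[0,0,0.004],[0,0,0.004],[0,0,0.003],[0,0,0],[0,0,0]],"turn":[0,0,0,0,0]}'
python3 -c "from h import *; go(.5572,.1812,.17)"
```

```text
clock: 12.97
tcp_pos: [0.5575, 0.1823, 0.1807]
orientation: [-0.001, -0.0, 1.0, -0.0]
wrist_force: [-0.2, -0.3, -0.9]
finger_gap: 0.0214
clock: 13.38
tcp_pos: [0.5578, 0.1824, 0.1727]
orientation: [-0.0, -0.0, 1.0, 0.0]
wrist_force: [-0.1, 0.1, -0.1]
finger_gap: 0.0213
tcp [0.5578 0.1824 0.1727] yaw 90.01 total units [ 0.0008 -0.0016  0.0034] rows 1.0 F [-0.14  0.08 -0.06] gap 0.0213 t 13.38
```

```bash

python3 -m creep '{"hand":[16,16,16,16,16],"delta_pos":[[0,0,0.001],[0,0,0.001],[0,0,0],[0,0,0],[0,0,0]],"turn":[0,0,0,0,0]}'
python3 -m creep '{"hand":[16,16,16,16,16],"delta_pos":[[0,0,0.001],[0,0,0],[0,0,0],[0,0,0],[0,0,0]],"turn":[0,0,0,0,0]}'
python3 -m creep '{"hand":[16,16,16,16,16],"delta_pos":[[0,0,0.001],[0,0,0],[0,0,0],[0,0,0],[0,0,0]],"turn":[0,0,0,0,0]}'
```

```text
clock: 13.8
tcp_pos: [0.558, 0.1825, 0.1714]
orientation: [0.0, -0.0, 1.0, 0.0]
wrist_force: [0.3, 0.2, -0.6]
finger_gap: 0.0211
clock: 14.22
tcp_pos: [0.558, 0.1825, 0.1705]
orientation: [0.0, -0.0, 1.0, 0.0]
wrist_force: [0.3, 0.1, 0.8]
finger_gap: 0.0213
clock: 14.63
tcp_pos: [0.558, 0.1825, 0.1697]
orientation: [0.0, -0.0, 1.0, 0.0]
wrist_force: [0.3, -0.4, 0.2]
finger_gap: 0.0211
```

```bash

python3 -m creep '{"hand":[16,16,16,16,16],"delta_pos":[[0,0,0.001],[0,0,0],[0,0,0],[0,0,0],[0,0,0]],"turn":[0,0,0,0,0]}'
python3 -m creep '{"hand":[30,44,44,44,44],"delta_pos":[[0,0,0],[0,0,0],[0,0,0],[0,0,-0.01],[0,0,-0.02]],"turn":[0,0,0,0,0]}'
python3 -m creep '{"hand":[44,44,44,44,44],"delta_pos":[[0,0,-0.03],[0,0,-0.03],[0,0,-0.03],[0,0,-0.02],[0,0,0]],"turn":[0,0,0,0,0]}'
python3 - <<'E'
from h import *
np.set_printoptions(precision=4,suppress=True)
go()
c=shot('side','s11');W=cloud(c);m=(np.hypot(W[...,0]-.5575,W[...,1]-.181)<.05)
for z0,z1 in ((.167,.177),(.185,.203),(.196,.205),(.205,.222)):
        q=W[m&(W[...,2]>z0)&(W[...,2]<z1)]
        if len(q): print(z0,len(q),q.min(0),q.max(0),(q.min(0)+q.max(0))/2)
print([ (d['score'],world(c,*d['location'])) for d in env.pinpoint('side','impeller_center')[:3]])
cv2.imwrite('pics/z11.png',cv2.resize(c['pixels'][110:230,244:404,::-1],(800,600),interpolation=cv2.INTER_CUBIC))
E
```

```text
clock: 15.05
tcp_pos: [0.5581, 0.1825, 0.1692]
orientation: [0.0, -0.0, 1.0, 0.0]
wrist_force: [0.6, 0.6, 2.5]
finger_gap: 0.0214
clock: 15.47
tcp_pos: [0.5565, 0.1822, 0.1913]
orientation: [-0.002, -0.0, 1.0, -0.0]
wrist_force: [0.3, 0.1, 0.2]
finger_gap: 0.0443
clock: 15.88
tcp_pos: [0.5596, 0.1828, 0.2856]
orientation: [0.003, -0.0, 1.0, 0.001]
wrist_force: [0.0, -0.5, 0.2]
finger_gap: 0.0439
tcp [0.5596 0.1828 0.2856] yaw 90.01 total units [0. 0. 0.] rows 0.0 F [ 0.02 -0.54  0.16] gap 0.0439 t 15.88
0.167 172 [0.5301 0.1493 0.1684] [0.5885 0.2112 0.1769] [0.5593 0.1803 0.1727]
0.185 91 [0.5486 0.1676 0.1852] [0.5695 0.1942 0.2022] [0.559  0.1809 0.1937]
0.196 51 [0.5486 0.1697 0.1961] [0.5695 0.1942 0.2046] [0.559  0.182  0.2003]
0.205 30 [0.554  0.1748 0.2052] [0.5631 0.1861 0.2182] [0.5586 0.1805 0.2117]
[(0.76, array([ 0.4091, -0.3397,  0.0204])), (0.56, array([0.5598, 0.1682, 0.1935]))]
```

View pics/z11.png

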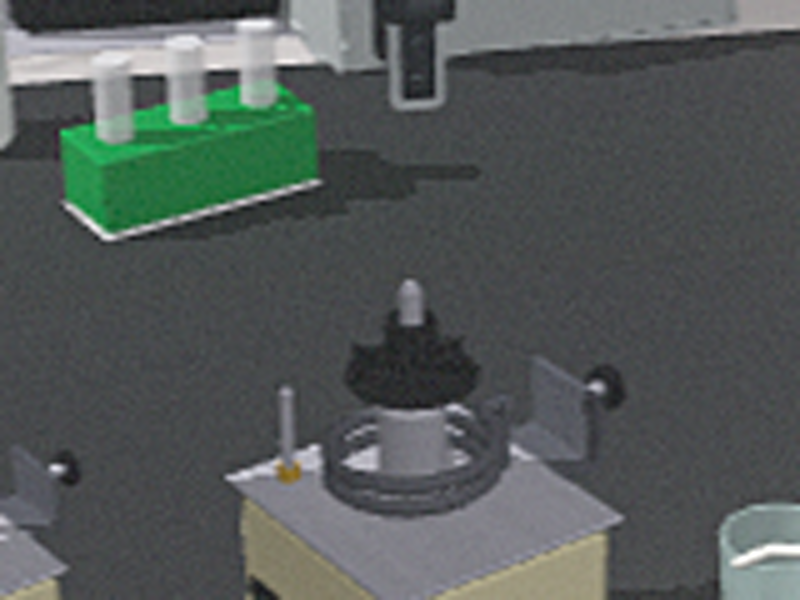

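The impeller is seated on the washer, hub up, with about 18 mm of shaft standing out. Next is the cap, at about (0.534, -0.178).

```bash

python3 -m creep '{"hand":[40,40,40,40,40],"delta_pos":[[0.003,-0.041,0],[0.003,-0.041,0],[0.003,-0.041,0],[0.003,-0.041,0],[0.003,-0.041,0]],"turn":[0,0,0,0,0]}'
python3 -m creep '{"hand":[40,40,40,40,40],"delta_pos":[[0.003,-0.041,0],[0.003,-0.041,0],[0.003,-0.041,0],[0.003,-0.041,0],[0.003,-0.041,0]],"turn":[0,0,0,0,0]}'
python3 -m creep '{"hand":[40,40,40,40,40],"delta_pos":[[0,-0.041,0],[0,0,0.05],[0,0,0.05],[0,0,0],[0,0,0]],"turn":[0,0,0,0,0]}'
python3 -c "from h import *; go(.5342,-.178,.08)"
```

```text
clock: 16.4
tcp_pos: [0.5448, 0.0173, 0.2791]
orientation: [-0.001, -0.0, 1.0, 0.0]
wrist_force: [0.4, 0.3, 0.1]
finger_gap: 0.0399
clock: 16.82
tcp_pos: [0.5329, -0.1468, 0.2792]
orientation: [-0.001, -0.0, 1.0, 0.001]
wrist_force: [0.5, -0.6, 0.7]
finger_gap: 0.0402
clock: 17.23
tcp_pos: [0.5309, -0.177, 0.1974]
orientation: [-0.004, 0.0, 1.0, 0.002]
wrist_force: [0.9, -0.1, 0.6]
finger_gap: 0.0398
tcp [ 0.5309 -0.177   0.1974] yaw 89.99 total units [-0.0053 -0.0019  0.1467] rows 3.0 F [ 0.89 -0.1   0.55] gap 0.0398 t 17.23
```

```bash

python3 -m creep '{"hand":[40,40,40,40,40],"delta_pos":[[-0.002,-0.001,0.05],[0,0,0.05],[0,0,0.04],[0,0,0],[0,0,0]],"turn":[0,0,0,0,0]}'
python3 tip.py s12; python3 -c "from h import *; go(.5342,-.178,.04)"
```

```text
clock: 17.65
tcp_pos: [0.5364, -0.179, 0.0902]
orientation: [0.0, -0.001, 1.0, 0.0]
wrist_force: [0.2, 0.3, 0.5]
finger_gap: 0.0403
tcp [ 0.536 -0.179  0.09 ] yaw 90.06 total units [0. 0. 0.] rows 0.0 F [0.18 0.29 0.45] gap 0.0403 t 17.65
crop origin 253 263
tcp [ 0.5377 -0.1797  0.0919] yaw 90.06 total units [0.0046 0.0022 0.0648] rows 2.0 F [-0.58 -0.04  0.29] gap 0.04 t 17.7
```

View pics/zs12.png

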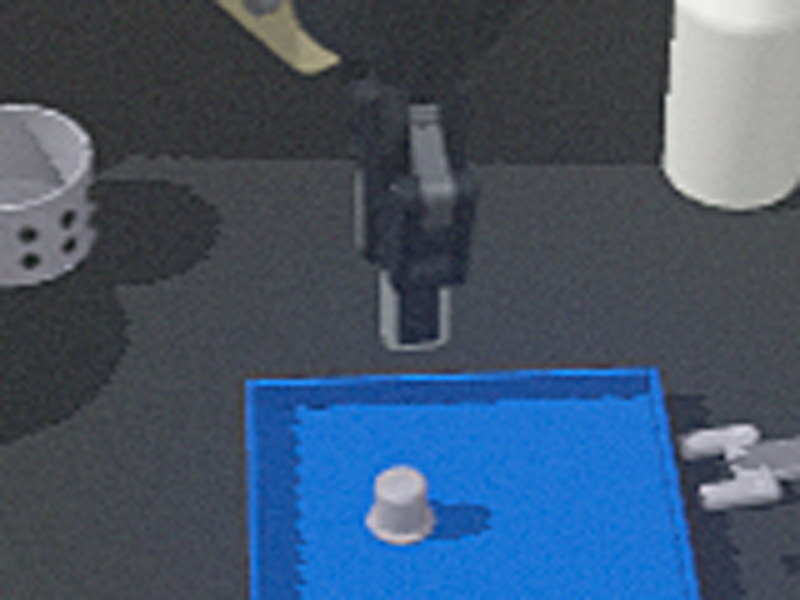

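```bash

python3 -m creep '{"hand":[40,40,40,40,40],"delta_pos":[[0,0,0.02],[0,0,0.02],[0,0,0.01],[0,0,0],[0,0,0]],"turn":[0,0,0,0,0]}'
python3 tip.py s13; python3 -c "from h import *; go(.5342,-.178,-.003)"
```

```text
clock: 18.12
tcp_pos: [0.537, -0.1797, 0.0509]
orientation: [0.001, -0.0, 1.0, -0.001]
wrist_force: [-0.2, 0.2, 0.5]
finger_gap: 0.0401
tcp [ 0.537 -0.18   0.051] yaw 90.03 total units [0. 0. 0.] rows 0.0 F [-0.24  0.24  0.48] gap 0.0401 t 18.12
crop origin 271 263
tcp [ 0.5371 -0.1797  0.051 ] yaw 90.02 total units [0.0038 0.0022 0.0674] rows 2.0 F [-0.21 -0.59  0.74] gap 0.04 t 18.17
```

View pics/zs13.png

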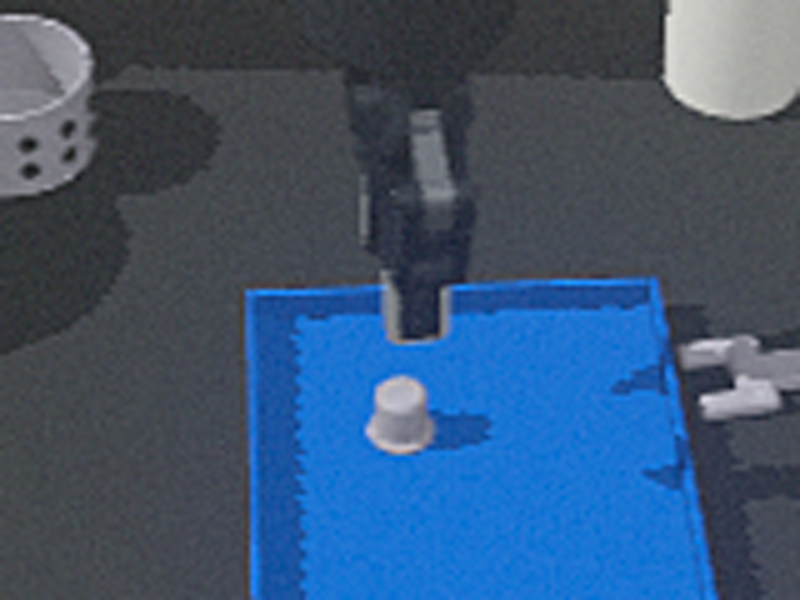

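```bash

python3 -m creep '{"hand":[40,40,40,40,40],"delta_pos":[[0.0035,0.002,0.01],[0,0,0.01],[0,0,0.01],[0,0,0.01],[0,0,0]],"turn":[0,0,0,0,0]}'
python3 -m creep '{"hand":[40,40,40,40,40],"delta_pos":[[0,0,0.01],[0,0,0.005],[0,0,0.005],[0,0,0.004],[0,0,0]],"turn":[0,0,0,0,0]}'
python3 tip.py s14; python3 -c "from h import *; go(.5342,-.178,-.003)"
```

```text
clock: 18.58
tcp_pos: [0.5313, -0.1768, 0.0146]
orientation: [-0.002, -0.0, 1.0, 0.001]
wrist_force: [-0.4, 0.0, -0.1]
finger_gap: 0.04
clock: 19.0
tcp_pos: [0.5324, -0.1773, -0.0031]
orientation: [-0.0, -0.0, 1.0, 0.0]
wrist_force: [-0.6, -0.2, -0.1]
finger_gap: 0.04
tcp [ 0.532 -0.177 -0.003] yaw 90.01 total units [0. 0. 0.] rows 0.0 F [-0.58 -0.17 -0.14] gap 0.04 t 19.0
crop origin 291 260
tcp [ 0.5326 -0.1774 -0.0027] yaw 90.01 total units [-0.002  -0.0007  0.0004] rows 1.0 F [ 0.69  0.55 -0.28] gap 0.04 t 19.05
```

View pics/zs14.png

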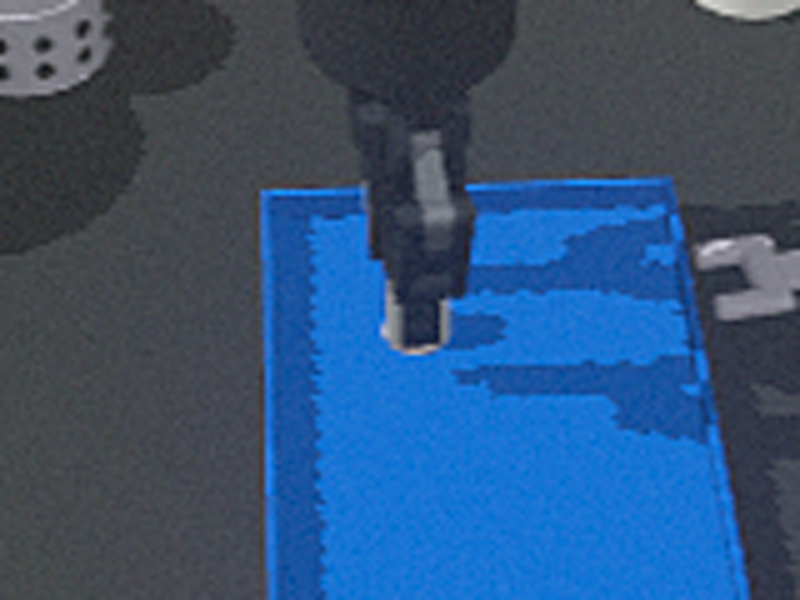

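The fingers straddle the cap with no contact force. I'll nudge x by 1 mm and close.

```bash

python3 -m creep '{"hand":[40,20,12,12,12],"delta_pos":[[-0.001,0,0],[0,0,0],[0,0,0],[0,0,0],[0,0,0]],"turn":[0,0,0,0,0]}' 60
python3 -m creep '{"hand":[12,12,12,12,12],"delta_pos":[[0,0,0],[0,0,0],[0,0,0],[0,0,0],[0,0,0]],"turn":[0,0,0,0,0]}'
python3 -c "from h import *; go()"
```

```text
clock: 19.47
tcp_pos: [0.534, -0.1777, -0.0017]
orientation: [0.001, -0.0, 1.0, -0.0]
wrist_force: [-1.3, 1.1, 4.5]
finger_gap: 0.0141
clock: 19.88
tcp_pos: [0.5341, -0.1777, -0.0017]
orientation: [0.001, -0.0, 1.0, -0.0]
wrist_force: [-1.3, -0.4, 5.6]
finger_gap: 0.0139
tcp [ 0.5341 -0.1777 -0.0017] yaw 90.02 total units [0. 0. 0.] rows 0.0 F [-1.27 -0.42  5.57] gap 0.0139 t 19.88
```

```bash

python3 -m creep '{"hand":[12,12,12,12,12],"delta_pos":[[0,0,-0.003],[0,0,-0.01],[0,0,-0.02],[0,0,-0.03],[0,0,-0.03]],"turn":[0,0,0,0,0]}'
python3 -m creep '{"hand":[12,12,12,12,12],"delta_pos":[[0,0,-0.02],[0,0,0],[0,0,0],[0,0,0],[0,0,0]],"turn":[0,0,0,0,0]}'
python3 tip.py s15
```

```text
clock: 20.3
tcp_pos: [0.5327, -0.1771, 0.0724]
orientation: [-0.001, -0.0, 1.0, 0.001]
wrist_force: [0.3, 0.1, 0.1]
finger_gap: 0.014
clock: 20.72
tcp_pos: [0.5326, -0.177, 0.0867]
orientation: [-0.001, -0.0, 1.0, 0.001]
wrist_force: [-0.5, 0.0, -0.1]
finger_gap: 0.0141
tcp [ 0.533 -0.177  0.087] yaw 90.01 total units [0. 0. 0.] rows 0.0 F [-0.49  0.01 -0.11] gap 0.0141 t 20.72
crop origin 255 260
```

View pics/zs15.png

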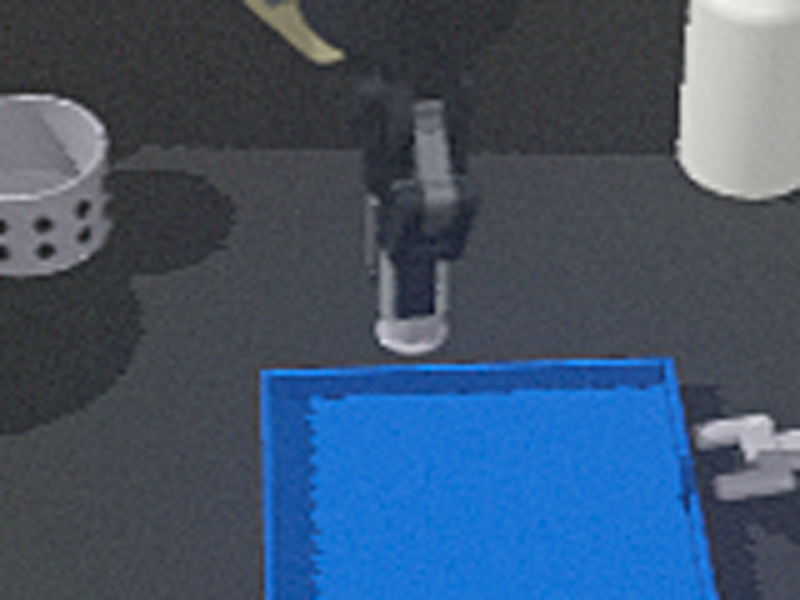

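The cap is held upright, its flange below the pads at about row 325. I'll carry it above the shaft.

```bash

python3 -m creep '{"hand":[12,12,12,12,12],"delta_pos":[[0,0,-0.043],[0,0,-0.043],[0,0,-0.043],[0,0,-0.043],[0,0,-0.043]],"turn":[0,0,0,0,0]}'
python3 -m creep '{"hand":[12,12,12,12,12],"delta_pos":[[-0.003,0.041,0],[-0.003,0.041,0],[-0.003,0.041,0],[-0.003,0.041,0],[-0.003,0.041,0]],"turn":[0,0,0,0,0]}'
python3 -m creep '{"hand":[12,12,12,12,12],"delta_pos":[[-0.003,0.041,0],[-0.003,0.041,0],[-0.003,0.041,0],[-0.003,0.041,0],[-0.003,0.038,0]],"turn":[0,0,0,0,0]}'
python3 -m creep '{"hand":[12,12,12,12,12],"delta_pos":[[0,0,0],[0,0,0],[0,0,0],[0,0,0],[0,0,0]],"turn":[0,0,0,0,0]}'
python3 -c "from h import *; go(.5577,.1818,.235)"
```

```text
clock: 21.18
tcp_pos: [0.533, -0.1772, 0.2605]
orientation: [-0.001, -0.0, 1.0, 0.001]
wrist_force: [1.1, 0.3, -0.3]
finger_gap: 0.014
clock: 21.6
tcp_pos: [0.5451, -0.0122, 0.259]
orientation: [-0.001, 0.0, 1.0, 0.0]
wrist_force: [0.8, 0.6, -0.3]
finger_gap: 0.014
clock: 22.02
tcp_pos: [0.557, 0.1499, 0.2589]
orientation: [-0.001, -0.0, 1.0, -0.0]
wrist_force: [0.3, 0.2, -0.4]
finger_gap: 0.0143
clock: 22.43
tcp_pos: [0.5575, 0.1468, 0.2599]
orientation: [-0.0, 0.001, 1.0, -0.0]
wrist_force: [-0.9, -0.1, -0.7]
finger_gap: 0.0136
tcp [0.5575 0.1468 0.2599] yaw 89.91 total units [-0.0002  0.0438  0.0311] rows 2.0 F [-0.91 -0.14 -0.7 ] gap 0.0136 t 22.43
```

```bash

python3 -m creep '{"hand":[12,12,12,12,12],"delta_pos":[[0,0.015,0],[0,0.015,0],[0,0.013,0],[0,0,0.01],[0,0,0.01]],"turn":[0,0,0,0,0]}' 100
python3 -m creep '{"hand":[12,12,12,12,12],"delta_pos":[[0,0,0.01],[0,0,0],[0,0,0],[0,0,0],[0,0,0]],"turn":[0,0,0,0,0]}'
python3 tip.py s16
python3 - <<'E'
from h import *
np.set_printoptions(precision=4,suppress=True)
go(.5577,.1818,.225)
c=np.load('side.npz');W=cloud(c);m=(np.hypot(W[...,0]-.5575,W[...,1]-.181)<.03)
for z0 in np.arange(.2,.26,.004):
        q=W[m&(W[...,2]>z0)&(W[...,2]<z0+.004)]
        if len(q): print(z0.round(3),len(q),q.min(0),q.max(0),(q.min(0)+q.max(0))/2)
E
```

```text
clock: 22.85
tcp_pos: [0.5578, 0.1835, 0.2438]
orientation: [0.001, -0.001, 1.0, 0.0]
wrist_force: [-0.8, 0.3, -1.0]
finger_gap: 0.0133
clock: 23.27
tcp_pos: [0.5577, 0.1822, 0.2364]
orientation: [0.0, 0.0, 1.0, 0.0]
wrist_force: [-0.9, -0.0, -0.4]
finger_gap: 0.0135
tcp [0.558 0.182 0.236] yaw 89.99 total units [0. 0. 0.] rows 0.0 F [-0.85 -0.05 -0.37] gap 0.0135 t 23.27
crop origin 90 244
tcp [0.5578 0.1822 0.2365] yaw 89.99 total units [ 0.0001 -0.0006  0.0144] rows 1.0 F [ 0.75 -1.47  0.78] gap 0.0137 t 23.32
0.2 23 [0.5493 0.1688 0.2001] [0.5681 0.1879 0.2031] [0.5587 0.1784 0.2016]
0.204 9 [0.5541 0.175  0.2043] [0.5627 0.1844 0.2078] [0.5584 0.1797 0.2061]
0.208 10 [0.5538 0.177  0.2081] [0.5632 0.1834 0.2114] [0.5585 0.1802 0.2097]
0.212 8 [0.5541 0.1791 0.2123] [0.5633 0.1844 0.2152] [0.5587 0.1817 0.2138]
0.216 7 [0.5556 0.1757 0.2173] [0.5608 0.1841 0.2198] [0.5582 0.1799 0.2186]
0.24 19 [0.5482 0.1696 0.2406] [0.5714 0.192  0.2439] [0.5598 0.1808 0.2423]
0.244 17 [0.5485 0.1691 0.244 ] [0.5701 0.1839 0.2472] [0.5593 0.1765 0.2456]
0.248 18 [0.5511 0.1684 0.2484] [0.5673 0.1861 0.2516] [0.5592 0.1773 0.25  ]
0.252 12 [0.5503 0.174  0.2529] [0.5671 0.1796 0.2557] [0.5587 0.1768 0.2543]
0.256 5 [0.5538 0.1695 0.2565] [0.564  0.1738 0.2598] [0.5589 0.1717 0.2581]
```

View pics/zs16.png

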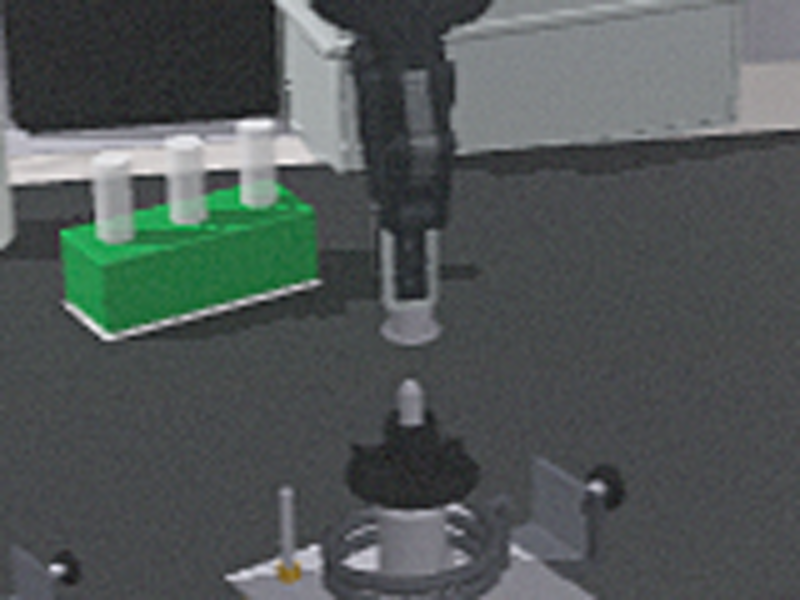

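The cap is within about 1 mm of the shaft axis, so I'll descend.

```bash

python3 -m creep '{"hand":[12,12,12,12,12],"delta_pos":[[0.0006,0,0.008],[0,0,0.008],[0,0,0.006],[0,0,0.004],[0,0,0]],"turn":[0,0,0,0,0]}'
python3 -m creep '{"hand":[12,12,12,12,12],"delta_pos":[[0,0,0.002],[0,0,0.002],[0,0,0.002],[0,0,0],[0,0,0]],"turn":[0,0,0,0,0]}'
python3 tip.py s17
```

```text
clock: 23.73
tcp_pos: [0.5564, 0.1823, 0.214]
orientation: [-0.001, -0.0, 1.0, -0.0]
wrist_force: [-1.3, 0.3, -0.5]
finger_gap: 0.0131
clock: 24.15
tcp_pos: [0.5571, 0.1825, 0.2105]
orientation: [0.0, -0.0, 1.0, 0.0]
wrist_force: [1.0, -0.3, -0.6]
finger_gap: 0.0137
tcp [0.557 0.182 0.21 ] yaw 90.01 total units [0. 0. 0.] rows 0.0 F [ 0.96 -0.27 -0.61] gap 0.0137 t 24.15
crop origin 101 244
```

View pics/zs17.png

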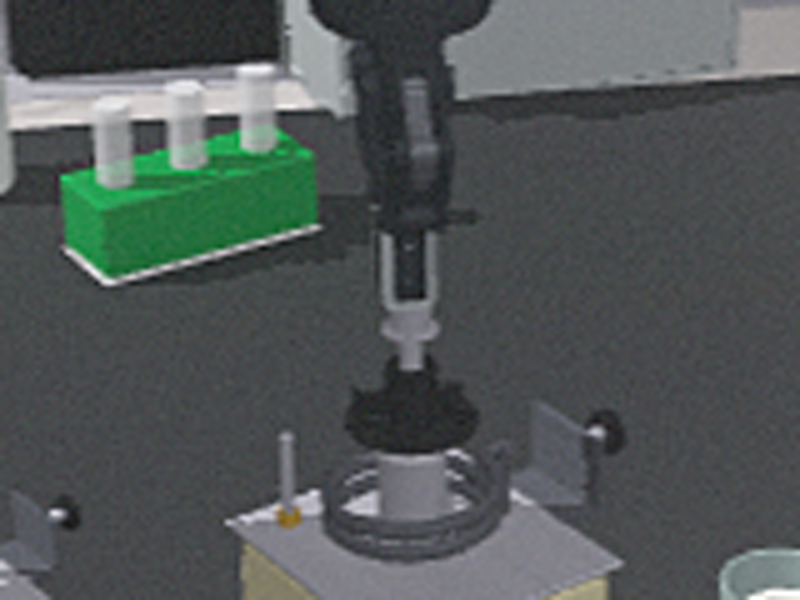

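The cap's mouth is over the shaft nose. I'll continue in small steps and watch the force.

```bash

for i in 1; do 
python3 -m creep '{"hand":[12,12,12,12,12],"delta_pos":[[0,0,0.001],[0,0,0.001],[0,0,0.001],[0,0,0],[0,0,0]],"turn":[0,0,0,0,0]}'
python3 -m creep '{"hand":[12,12,12,12,12],"delta_pos":[[0,0,0.001],[0,0,0.001],[0,0,0.001],[0,0,0],[0,0,0]],"turn":[0,0,0,0,0]}'
python3 -m creep '{"hand":[12,12,12,12,12],"delta_pos":[[0,0,0.001],[0,0,0.001],[0,0,0.001],[0,0,0],[0,0,0]],"turn":[0,0,0,0,0]}'
done
```

```text
clock: 24.62
tcp_pos: [0.557, 0.1824, 0.208]
orientation: [-0.0, -0.0, 1.0, 0.0]
wrist_force: [0.2, 0.2, 0.1]
finger_gap: 0.0133
clock: 25.03
tcp_pos: [0.557, 0.1824, 0.2056]
orientation: [-0.0, -0.0, 1.0, 0.0]
wrist_force: [0.5, -0.4, -0.3]
finger_gap: 0.0131
clock: 25.45
tcp_pos: [0.5572, 0.1825, 0.2034]
orientation: [0.0, -0.0, 1.0, 0.0]
wrist_force: [-0.1, 1.0, 1.2]
finger_gap: 0.0134
```

```bash

python3 -m creep '{"hand":[12,12,12,12,12],"delta_pos":[[0,0,0.001],[0,0,0.001],[0,0,0],[0,0,0],[0,0,0]],"turn":[0,0,0,0,0]}'
python3 -m creep '{"hand":[12,12,12,12,12],"delta_pos":[[0,0,0.001],[0,0,0.001],[0,0,0],[0,0,0],[0,0,0]],"turn":[0,0,0,0,0]}'
python3 -m creep '{"hand":[12,12,12,12,12],"delta_pos":[[0,0,0.001],[0,0,0.001],[0,0,0],[0,0,0],[0,0,0]],"turn":[0,0,0,0,0]}'
```

```text
clock: 25.87
tcp_pos: [0.5569, 0.1824, 0.2015]
orientation: [-0.0, -0.0, 1.0, -0.0]
wrist_force: [0.2, 0.2, -0.4]
finger_gap: 0.0137
clock: 26.28
tcp_pos: [0.5573, 0.1824, 0.2007]
orientation: [0.0, -0.0, 1.0, 0.0]
wrist_force: [-1.3, -0.6, 5.7]
finger_gap: 0.0132
clock: 26.7
tcp_pos: [0.5573, 0.1824, 0.1989]
orientation: [0.0, -0.0, 1.0, 0.0]
wrist_force: [-0.8, -0.4, 4.6]
finger_gap: 0.0136
```

```bash

python3 -m creep '{"hand":[12,12,12,12,12],"delta_pos":[[0,0,0.001],[0,0,0.001],[0,0,0],[0,0,0],[0,0,0]],"turn":[0,0,0,0,0]}'
python3 -m creep '{"hand":[12,12,12,12,12],"delta_pos":[[0,0,0.001],[0,0,0.001],[0,0,0],[0,0,0],[0,0,0]],"turn":[0,0,0,0,0]}'
python3 tip.py s18
```

```text
clock: 27.12
tcp_pos: [0.5572, 0.1824, 0.1972]
orientation: [0.0, -0.0, 1.0, 0.0]
wrist_force: [-0.2, -0.9, 5.0]
finger_gap: 0.0129
clock: 27.53
tcp_pos: [0.5572, 0.1824, 0.1955]
orientation: [0.0, -0.0, 1.0, 0.0]
wrist_force: [-0.3, -0.9, 4.4]
finger_gap: 0.0138
tcp [0.557 0.182 0.196] yaw 90.01 total units [0. 0. 0.] rows 0.0 F [-0.3  -0.87  4.38] gap 0.0138 t 27.53
crop origin 107 244
```

View pics/zs18.png

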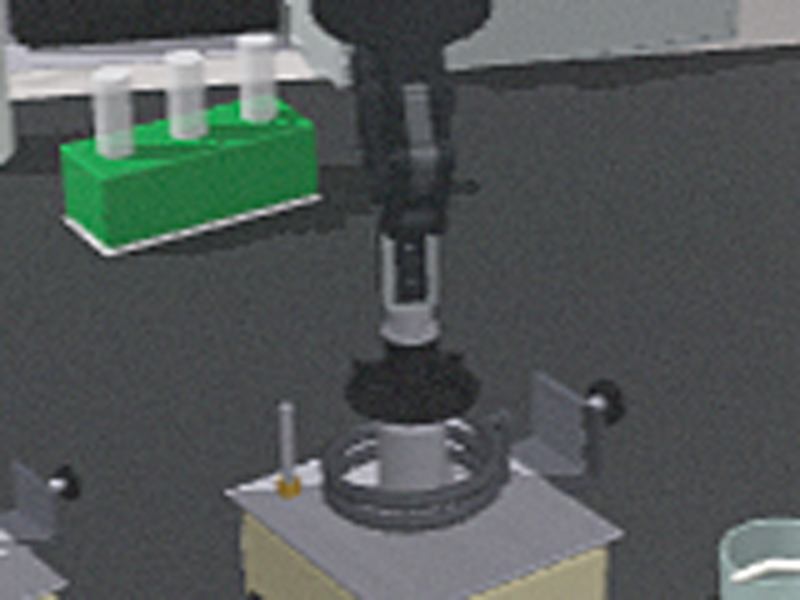

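```bash

python3 -m creep '{"hand":[12,12,12,12,12],"delta_pos":[[0,0,0.001],[0,0,0],[0,0,0],[0,0,0],[0,0,0]],"turn":[0,0,0,0,0]}'
python3 -m creep '{"hand":[12,12,12,12,12],"delta_pos":[[0,0,0.001],[0,0,0],[0,0,0],[0,0,0],[0,0,0]],"turn":[0,0,0,0,0]}'
```

```text
clock: 28.0
tcp_pos: [0.5572, 0.1824, 0.1949]
orientation: [0.0, -0.0, 1.0, 0.0]
wrist_force: [-1.9, -1.4, 6.6]
finger_gap: 0.0134
clock: 28.42
tcp_pos: [0.5571, 0.1825, 0.1944]
orientation: [0.0, -0.0, 1.0, 0.0]
wrist_force: [-1.4, -0.5, 7.5]
finger_gap: 0.0134
```

```bash

python3 -m creep '{"hand":[12,12,12,12,12],"delta_pos":[[0,0,0.001],[0,0,0],[0,0,0],[0,0,0],[0,0,0]],"turn":[0,0,0,0,0]}'
```

```text
clock: 28.83
tcp_pos: [0.5572, 0.1825, 0.1941]
orientation: [0.001, -0.0, 1.0, 0.0]
wrist_force: [-3.5, -0.9, 9.9]
finger_gap: 0.0134
```

```bash

python3 -m creep '{"hand":[12,12,12,12,12],"delta_pos":[[0,0,0.001],[0,0,0],[0,0,0],[0,0,0],[0,0,0]],"turn":[0,0,0,0,0]}'
```

```text
clock: 29.25
tcp_pos: [0.5573, 0.1825, 0.1938]
orientation: [0.001, -0.0, 1.0, 0.0]
wrist_force: [-3.0, -1.5, 12.3]
finger_gap: 0.0134
```

```bash
python3 - <<'E'
from h import *
np.set_printoptions(precision=4,suppress=True)
go()
c=shot('side','s19');W=cloud(c)
for p in ([.558,.17,.2],[.558,.157,.203],[.558,.157,.2],[.558,.168,.200],[.558,.168,.206],[.558,.168,.182]): print(p,proj(c,p))
a=c['pixels'][150:195,293:353,::-1];cv2.imwrite('pics/z19.png',cv2.resize(a,(800,600),interpolation=0))
for r in range(160,186): print(r,c['pixels'][r,323:329:2].tolist(),W[r,325])
E
```

```text
tcp [0.5573 0.1825 0.1938] yaw 90.02 total units [0. 0. 0.] rows 0.0 F [-2.99 -1.49 12.26] gap 0.0134 t 29.25
[0.558, 0.17, 0.2] [np.float64(176.306553513121), np.float64(325.6168642341764)]
[0.558, 0.157, 0.203] [np.float64(177.8719258193858), np.float64(326.47472264845226)]
[0.558, 0.157, 0.2] [np.float64(179.11023684293394), np.float64(326.4946153789057)]
[0.558, 0.168, 0.2] [np.float64(176.73484456465815), np.float64(325.75094961991397)]
[0.558, 0.168, 0.206] [np.float64(174.26624798069977), np.float64(325.7094377558747)]
[0.558, 0.168, 0.182] [np.float64(184.0635428367539), np.float64(325.8741888434601)]
160 [[59, 61, 68], [45, 52, 55], [41, 47, 45]] [0.5566 0.1649 0.2417]
161 [[61, 63, 66], [50, 57, 58], [50, 53, 54]] [0.557  0.1684 0.2376]
162 [[63, 66, 72], [39, 45, 47], [42, 44, 50]] [0.5569 0.1682 0.2354]
163 [[61, 66, 68], [41, 46, 51], [44, 48, 47]] [0.5563 0.1639 0.2352]
164 [[59, 64, 69], [45, 53, 53], [42, 45, 50]] [0.5569 0.1681 0.2307]
165 [[52, 57, 64], [46, 49, 54], [47, 50, 52]] [0.5564 0.1654 0.2297]
166 [[56, 61, 64], [42, 49, 52], [36, 41, 44]] [0.5555 0.159  0
[... 708 characters left out ...]
6 [[63, 64, 64], [100, 100, 110], [82, 76, 83]] [0.5563 0.1676 0.2021]
177 [[36, 36, 40], [29, 34, 31], [36, 38, 34]] [0.557  0.1726 0.1971]
178 [[41, 39, 44], [44, 41, 42], [46, 43, 42]] [0.5569 0.1724 0.1947]
179 [[47, 43, 48], [38, 41, 40], [33, 40, 45]] [0.5564 0.1692 0.194 ]
180 [[25, 26, 26], [37, 37, 40], [42, 46, 46]] [0.5567 0.1713 0.1904]
181 [[40, 42, 39], [36, 42, 37], [40, 45, 47]] [0.5567 0.1718 0.1876]
182 [[42, 44, 44], [47, 51, 49], [34, 39, 35]] [0.5569 0.1733 0.1844]
183 [[46, 40, 44], [41, 41, 45], [37, 42, 43]] [0.5563 0.1693 0.1841]
184 [[50, 53, 56], [51, 47, 54], [46, 45, 46]] [0.5572 0.176  0.1779]
185 [[33, 40, 39], [38, 39, 45], [41, 42, 48]] [0.5566 0.1723 0.1775]
```

View pics/z19.png

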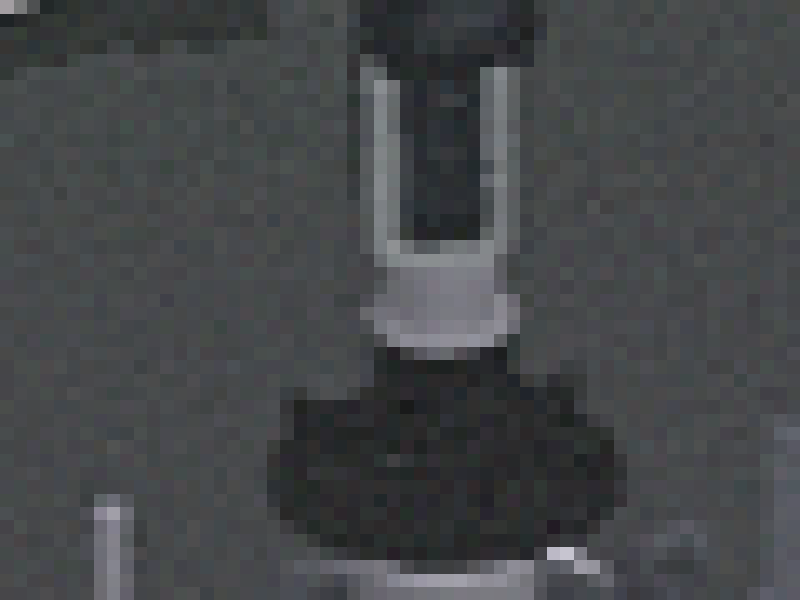

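The flange's lower edge is at row 176, which projects to z of about 0.200 m, so the cap is bearing on the hub and the push has gone firm at 12.3 N. One last small nudge to sit inside 12-16 N.

```bash

python3 -m creep '{"hand":[12,12,12,12,12],"delta_pos":[[0,0,0.0005],[0,0,0],[0,0,0],[0,0,0],[0,0,0]],"turn":[0,0,0,0,0]}'
python3 -m creep '{"hand":[12,12,12,12,12],"delta_pos":[[0,0,0],[0,0,0],[0,0,0],[0,0,0],[0,0,0]],"turn":[0,0,0,0,0]}'
```

```text
clock: 29.72
tcp_pos: [0.5573, 0.1825, 0.1938]
orientation: [0.001, -0.0, 1.0, 0.0]
wrist_force: [-3.6, -1.5, 13.3]
finger_gap: 0.0135
clock: 30.13
tcp_pos: [0.5573, 0.1825, 0.1938]
orientation: [0.001, -0.0, 1.0, 0.0]
wrist_force: [-4.0, -2.0, 14.2]
finger_gap: 0.0132
```

The push reads about 13.3-14.2 N, so I'll stop, let go and rise.

```bash

python3 -m creep '{"hand":[30,44,44,44,44],"delta_pos":[[0,0,0],[0,0,0],[0,0,0],[0,0,0],[0,0,0]],"turn":[0,0,0,0,0]}'
python3 -m creep '{"hand":[44,44,44,44,44],"delta_pos":[[0,0,-0.005],[0,0,-0.02],[0,0,-0.03],[0,0,-0.03],[0,0,-0.03]],"turn":[0,0,0,0,0]}'
python3 - <<'E'
from h import *
np.set_printoptions(precision=4,suppress=True)
go()
c=shot('side','s20');W=cloud(c);m=(np.hypot(W[...,0]-.5575,W[...,1]-.181)<.045)
for z0,z1 in ((.167,.18),(.2,.225),(.214,.226)):
    q=W[m&(W[...,2]>z0)&(W[...,2]<z1)]; print(z0,len(q),q.min(0),q.max(0),(q.min(0)+q.max(0))/2, np.percentile(q[:,2],90))
print([ (d['score'],world(c,*d['location'])) for d in env.pinpoint('side','cap_center')[:2]])
a=c['pixels'][130:205,275:375,::-1];cv2.imwrite('pics/z20.png',cv2.resize(a,(800,600),interpolation=0))
E
```

```text
clock: 30.55
tcp_pos: [0.5568, 0.1824, 0.1909]
orientation: [-0.001, -0.0, 1.0, -0.0]
wrist_force: [0.9, 0.6, 0.5]
finger_gap: 0.0441
clock: 30.97
tcp_pos: [0.5568, 0.1824, 0.2846]
orientation: [-0.0, -0.0, 1.0, 0.0]
wrist_force: [-0.0, -0.7, 0.8]
finger_gap: 0.0438
tcp [0.5568 0.1824 0.2846] yaw 90.02 total units [0. 0. 0.] rows 0.0 F [-0.01 -0.68  0.81] gap 0.0438 t 30.97
0.167 225 [0.5306 0.152  0.1689] [0.5879 0.2102 0.18  ] [0.5592 0.1811 0.1744] 0.17906493512811414
0.2 112 [0.5471 0.1676 0.2001] [0.5701 0.1927 0.2233] [0.5586 0.1801 0.2117] 0.22116425477709573
0.214 47 [0.5498 0.1689 0.2142] [0.5678 0.1927 0.2233] [0.5588 0.1808 0.2187] 0.22187357888520962
[(0.6, array([0.5574, 0.1756, 0.2204])), (0.32, array([ 0.5567, -0.2417,  0.0036]))]
```

View pics/z20.png

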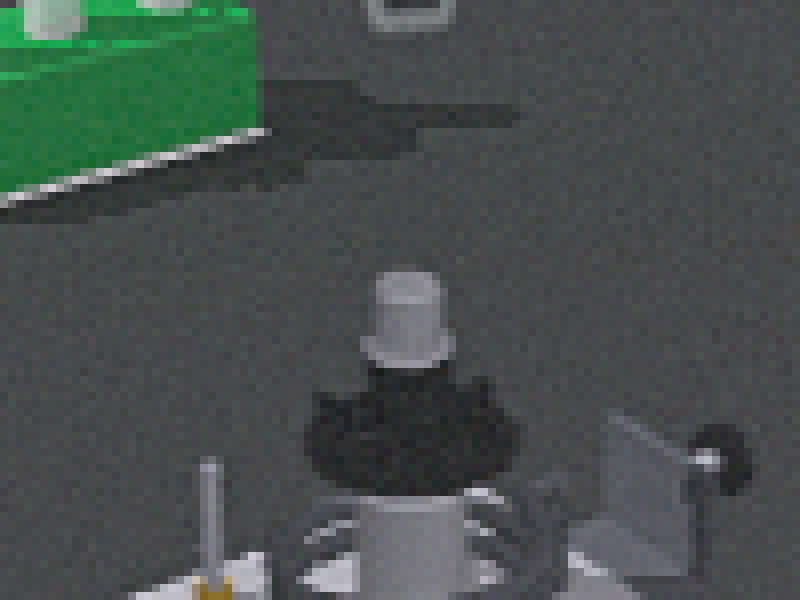

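View pics/s20.png

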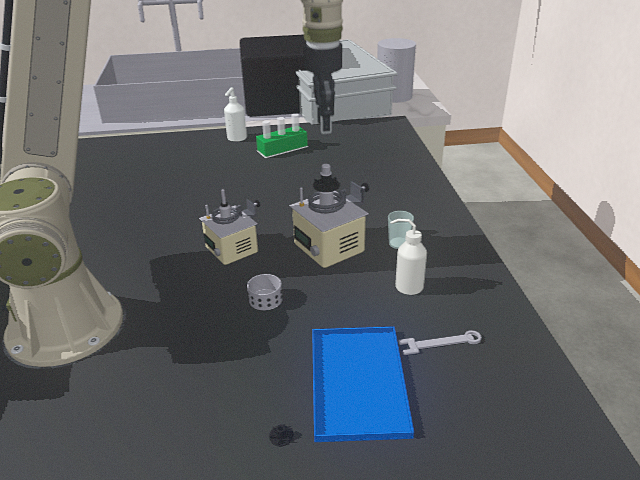

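The picture shows the cap upright on the hub at (165,326), its top at about z 0.221. The impeller sits on the washer, the gripper is clear and the bystanders are in place. Handing in.

```bash
python3 -m creep '{"hand":[44,44,44,44,44],"delta_pos":[[0,0,0],[0,0,0],[0,0,0],[0,0,0],[0,0,0]],"turn":[0,0,0,0,0]}'; python3 -c "
from workcell import env
print(env.hand_in())"
```

```text
clock: 31.48
tcp_pos: [0.5566, 0.1824, 0.2827]
orientation: [-0.001, -0.0, 1.0, -0.0]
wrist_force: [-0.1, 0.5, -0.3]
finger_gap: 0.0441
the job is handed in; nothing more can be done
None
```

The impeller is on the shaft, hub up, resting on the rubber washer. The steel cap is pressed onto the shaft end against the hub. I handed the job in at 31.5 s, with no verdict reported.

- **Push:** the force rose from about 4.4 N on the nose to 13.3–14.2 N, where I stopped. Taking the 6–7 N drag you gave, that leaves about 7 N on the hub. I had no direct reading of the hub force, neither the 12 N limit nor the 0.8 N the cap must keep after release. A side force of about 4 N showed at the end of the press and went away when I let go.
- **Position:** in the last side picture the cap stands upright, its top at about 0.221 m and its centre within about 1 mm of the shaft axis. The impeller disc is on the washer, centred to about the same margin.
- **Bystanders:** the wash bottle, cage, wrench and beaker look unmoved. I checked this by eye only. The gripper is clear above.
- **What disagreed:** the fingertips in the pictures stood about 13–20 mm above the reported TCP height, where the stated fingertip length puts them about 11 mm below it. I set heights from the pictures and the contact force. The finger gap also read low: 21 mm on the 24 mm hub and 14 mm on the 19 mm cap.
- **Slip:** the cap slid up about 1 mm in the pads while I pressed it.

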